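Empty the lock-plug scoop into the khaki tin and hang it up

TASK

Hold the blue scoop by its body and tip it over the khaki tin so that all six brass plugs end up in the tin, then stand the empty scoop upright on the bench and let go of it. Take it again by its bail and hang the bail on the rack's hook, the scoop hanging quietly between the rack's cheeks. Leave the torch, file, lock body, chrome plug and key where they lie.

Things in the scene. Friction and masses are not known exactly. Their poses are not given: they have to be found in the camera images.
- scoop: Blue flat-sided open tin scoop (the cup), 56 mm wide along y, 60 high, 3 mm walls. Origin on the underside, z up. Floor from x=-30 to +35 mm; back wall at x=+35 upright; front wall (pouring lip) slopes out from x=-30 at the floor to x=-75 at its top edge, 37 deg from vertical; side cheeks rise to z=70 near x=-40. 0.2 kg empty; starts upright with six plugs in it.
- bail (a joint): Swing of the scoop's steel strap bail about rivets at x=-8, z=52 mm of the scoop, axis along its y; it stays where left. 0 upright, plus leans to the back (+x), minus to the lip, stops at +-0.25 rad. Arch 64 mm wide outside, 56 inside, strap 14 by 4 mm; legs straight to 64 mm above the rivets, then bevelled to a flat crown, top at 82 mm.
- bail_crown (a point): Middle of the underside of the bail's crown, 78 mm from the rivets (130 mm above the scoop's underside when upright); this rests on the hook. y along the arch.
- bail_grip (a point): Midway between the bail's two legs, 48 mm from the rivets: the fingers can close here on the outsides of the legs, 64 mm apart along y.
- khaki_tin: Khaki-painted open tin box, fixed: 160 (x) by 130 (y) by 55 mm high outside, walls 4 mm, its lid folded up behind the far (+x) long edge, to 80 mm high. Origin: centre of the underside.
- rack: Wooden hanging rack, fixed. Origin on the bench below the hook's seat; the hook points to its -x. Back frame 120 mm wide from x=+70 to +88 mm: two posts 22 mm wide and a crossbar, z=222 to 258; two side cheeks (x=-40 to +70, up to z=180) leave a bay 80 mm wide centred on y=0. Base 18 mm thick from x=-70 to +80.
- hook_seat (a point): Seat: top of the 8 mm steel hook rod, 244 mm above the bench. Axes as the rack's. The rod leaves the back crossbar 70 mm behind (+x), runs along x at y=0, and turns up from 24 to 34 mm in front (-x), its tip reaching 16 mm above the seat.
- torch: Orange plastic torch lying on the bench, 160 mm long, 52 mm across the head. A bystander.
- file: Round steel file with a wooden handle, 210 mm long, lying. A bystander.
- lock: Brass cylinder lock body, 65 mm long, 46 mm high. A bystander.
- plug_chrome: Chrome lock plug standing on end, 60 mm tall, 24 mm foot. A bystander.
- key: Brass mailbox key lying flat, 78 mm long, 4 mm thick. A bystander.
- plug0: Brass lock plug, a stub cylinder 18 mm in diameter and 22 mm long, 30 g, one of the six in the scoop; origin: centre of one end, z along its axis.
- plug1: Brass lock plug, a stub cylinder 18 mm in diameter and 22 mm long, 30 g, one of the six in the scoop; origin: centre of one end, z along its axis.
- plug2: Brass lock plug, a stub cylinder 18 mm in diameter and 22 mm long, 30 g, one of the six in the scoop; origin: centre of one end, z along its axis.
- plug3: Brass lock plug, a stub cylinder 18 mm in diameter and 22 mm long, 30 g, one of the six in the scoop; origin: centre of one end, z along its axis.
- plug4: Brass lock plug, a stub cylinder 18 mm in diameter and 22 mm long, 30 g, one of the six in the scoop; origin: centre of one end, z along its axis.
- plug5: Brass lock plug, a stub cylinder 18 mm in diameter and 22 mm long, 30 g, one of the six in the scoop; origin: centre of one end, z along its axis.
There are look-alikes about, which are no part of the job. Leave any green or pink look-alike of the khaki_tin alone.

How it is judged:
By the outcome, as a careful person would: the job done as asked, in the order asked, and still so for the second after the job is handed in, with the robot touching nothing.
It also fails if it takes over 72 s, if anything falls off the work surface, if the arm or the gripper's body presses on something with over 40 N, if the wrist force passes 120 N, or if a joint passes its speed limit or range.

ROBOT

A 6-joint arm with a two-finger parallel gripper is mounted at the origin on the work surface. World frame = base frame: x ahead of the robot, y to its left, z up, the work surface at z = 0. Lengths are in m, angles in rad, forces in N, time in s.
With the tool pointing down it reaches from about 0.425 to 0.925 m from the base axis. Payload 12.5 kg.
Tool frame: the origin (TCP) lies midway between the tips of the shut fingers; the grasp point (between the pads) lies 19 mm behind it; x points along the fingers, z is the direction in which the jaws open and shut, and the axes are right-handed (so a half turn about x gives the same grasp; the last joint's range is limited). The gripper opens to 85 mm and grips with 20 to 120 N. Pads are 22 mm wide; open, the fingers measure 114 mm over their backs; the gripper's body (76 mm by 85 mm) begins 54 mm behind the grasp point. The pads swing forward as they close: fully open they stand 13 mm farther back than shut.
Start: joints at [1.066, 0.491, 1.559, -0, 1.092, -0.106], TCP at [0.243, 0.576, 0.231] pointing down, gripper open.
Joint ranges: [-3.1, 3.1], [-0.84, 2.19], [0.05, 2.79], [-1.13, 4.28], [0.06, 2.93], [-2.69, 2.69]. Speed limits (rad/s): [2.22, 2.22, 2.79, 3.14, 3.14, 3.14].

INTERFACE

Orientations are given as a unit quaternion [w, x, y, z].
In Python, from rig import bot, snapshot, calibration, models gives the robot as it stands.
- The arm moves only by the shell command python3 -m pendant 'ROWS'. ROWS is JSON, a list that holds one entry, the list of rows, each a list of 5 numbers: the shift along the tool's x, y, z in mm, then the turn about the tool's x in degrees, then the finger opening in mm, from 0 to 85.4. In form: [[[dx, dy, dz, roll, claw], ...]]. A call has 1 to 5 rows; each row shifts and turns the pose as measured when the row begins, along the tool's axes as they then stand; what a row does not reach is not made up. A row lasts 1/10 s, in which the tool goes at most 50 mm and 8.59 degrees, less where a joint would pass 70% of its speed; a pose out of reach is approached as far as the arm can. A call with a gripper value outside its range is refused whole. The fingers move at their own pace and stop on an object; the grip force is fixed at half the most. Time passes only in rows, so rows that do not move let the fingers close. It gives the time, the measured TCP pose, the force and the opening at its end, in the units of the state.
- bot.observe(): the state, without advancing time (a new reading comes with each control period).
- snapshot(name): name is "scene" or "top" or "wrist"; returns the picture (384x512x3 uint8, blue, green, red); there is no depth.
- calibration(name): a dict with "intrinsics" (3x3 intrinsics, pixels), "pose" (4x4, takes a point from camera to world coordinates). Camera axes: x right, y down, z forward; pixel columns grow to the right and rows downward; lengths in m; the calibration is good to about 2 mm. The wrist camera is an equidistant fisheye: a pixel r from the principal point sees the ray r / f radians off the axis. A picture is of the moment at which its call begins: read the wrist's pose just before it. calibration takes no time and is no camera call; for the wrist camera it gives the pose at the moment of the call.
- bot.job_done(): hands the job in, once; it reports no verdict.
Trained networks look in the newest picture that a camera, given by its name, has taken for a name from the list of things; names that differ only in an ending like _2 or _b are one class to them, and where a whole thing is asked for, a point or a joint stands for the part that bears it (a point fixed in the world has none). Each returns a list of dicts, best first, with "conf" (0 to 1); they miss things now and then, are a little off and sometimes report something else, mostly with a low value. They report only what shows in the picture. A call takes as long as a camera call. They do not tell look-alikes from the thing itself.
- models.find_in(camera, query): "location" ([x, y, z] in m, in the coordinates of the camera as it stood for that picture, good to about 4 mm: the middle of the surface that is visible of it).
- models.silhouettes(camera, query): "region" (384x512 bool, what is visible of it).
- models.landmark_of(camera, query): "location" ([x, y, z] in m, in the coordinates of the camera as it stood for that picture, good to about 4 mm: a listed point, or the origin of a listed thing).
The state is a dict: "time": time; "q": joint angles; "joint_vel": joint speeds; "joint_torque": joint torques, N m; "tcp_pos": TCP position; "orientation": TCP orientation; "wrist_force": force on the tool from outside, world axes, zero at the start; "moment": the same for the moment, N m; "gripper_width": opening from 0.0 (shut) to 1.0 (fully open).
Only numpy, scipy, OpenCV 4.12 (cv2) and the standard library are available. Lean on these libraries where they do the work, as an engineer would, in place of code of your own. Each camera call takes 0.05 s, during which the arm holds its last target. There are 200 camera calls.

## Working session

There is one attempt and no reset: what is moved stays moved. The work goes in short steps, Python scripts to look and compute and a shell command to move; the robot and the scene stay as the last step left them, time stands still between calls to the robot, and variables do not carry over. Pictures are saved under pics/ and viewed, about 8 in all and at most 12, crops included, and the job is handed in when it is done.

```bash
ls; mkdir -p pics
cat > h.py <<'E'
import numpy as np, cv2
from rig import bot, snapshot, calibration, models
from scipy.spatial.transform import Rotation as R
def w(cam,p,T=None):
    T=calibration(cam)["pose"] if T is None else T
    return (np.array(T)@np.r_[p,1])[:3]
def find(cam,q,fn='find_in',n=3):
    for d in getattr(models,fn)(cam,q)[:n]:
        T=np.array(calibration(cam)["pose"]);K=np.array(calibration(cam)["intrinsics"])
        l=np.array(d["location"]);px=K@l/l[2]
        print(fn[:4],cam,q,round(d["conf"],2),np.round(w(cam,l)*1000).astype(int),'px',px[:2].round().astype(int))
def st():
    s=bot.observe();q=s["orientation"];r=R.from_quat([*q[1:],q[0]]).as_matrix()
    print('t',round(s["time"],2),'tcp',np.round(np.array(s["tcp_pos"])*1000,1),'F',np.round(s["wrist_force"],1),'g',round(s["gripper_width"],3),'q',np.round(s["q"],3));print(r.round(3))
    return s,r
E
python3 - <<'E'
from h import *
a=snapshot("scene");b=snapshot("top")
cv2.imwrite("pics/scene.png",a);cv2.imwrite("pics/top.png",b)
st()
for c in("scene","top"):
    for q in("scoop","khaki_tin","rack"):
        find(c,q);find(c,q,'landmark_of')
    for q in("bail_crown","bail_grip","hook_seat"): find(c,q,'landmark_of')
    for q in("torch","file","lock","plug_chrome","key"): find(c,q,n=1)
E
```

```text
pics
t 0.1 tcp [242.6 575.8 230.8] F [-0.4  0.5  0.2] g 1.001 q [ 1.066  0.491  1.559 -0.     1.092 -0.106]
[[-0.    -0.922  0.388]
 [-0.001  0.388  0.922]
 [-1.     0.    -0.001]]
find scene scoop 0.71 [519  -9  51] px [296 243]
land scene scoop 0.68 [527 -14   4] px [292 249]
land scene scoop 0.24 [388 135   1] px [360 269]
find scene khaki_tin 0.87 [ 318 -315   20] px [296 150]
find scene khaki_tin 0.6 [ 558 -270    8] px [242 190]
find scene khaki_tin 0.6 [392 -35   6] px [325 223]
land scene khaki_tin 0.94 [ 319 -306    0] px [296 155]
land scene khaki_tin 0.62 [ 383 -594    1] px [241 110]
land scene khaki_tin 0.57 [ 558 -259   -1] px [243 194]
find scene rack 0.85 [595 233 141] px [329 326]
land scene rack 0.83 [541 231  -3] px [336 327]
land scene bail_crown 0.6 [522 -14 134] px [297 229]
land scene bail_grip 0.72 [525 -16 107] px [294 234]
land scene bail_grip 0.7 [769 -16   0] px [219 289]
land scene hook_seat 0.63 [540 231 248] px [358 301]
find scene torch 0.95 [771   2  44] px [220 290]
find scene file 0.6 [785 169  14] px [245 353]
find scene lock 0.75 [398 135  40] px 
[... 216 characters left out ...]
p scoop 0.72 [537 236 242] px [130 191]
find top khaki_tin 0.83 [ 326 -298    4] px [295 254]
find top khaki_tin 0.68 [ 389 -595    1] px [375 235]
find top khaki_tin 0.61 [ 566 -253    4] px [280 190]
land top khaki_tin 0.91 [ 383 -591   -4] px [373 237]
land top khaki_tin 0.66 [ 320 -297    0] px [295 256]
land top rack 0.96 [539 234  -1] px [151 200]
land top bail_crown 0.53 [525 -12 129] px [213 198]
land top bail_grip 0.55 [524  -8  99] px [213 199]
land top hook_seat 0.63 [540 235 242] px [130 190]
find top torch 0.59 [767  -8  40] px [214 137]
find top file 0.67 [781 171   8] px [168 137]
find top plug_chrome 0.48 [561 243 101] px [141 190]
find top key 0.61 [387 -39   5] px [224 239]
```

View pics/scene.png

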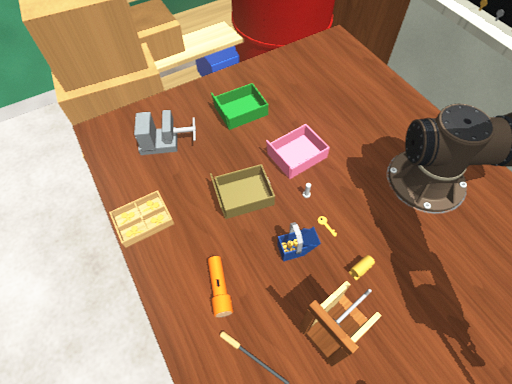

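View pics/top.png

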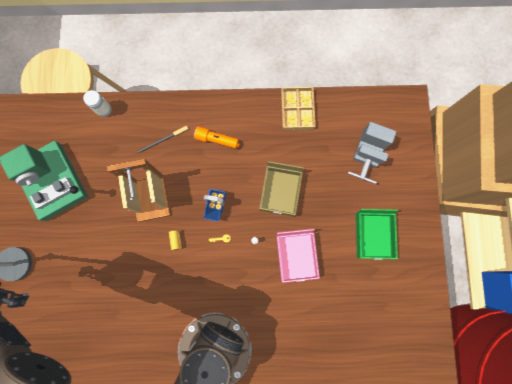

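The khaki tin is at scene (243,190) and top (282,190). The look-alikes are pink (scene 297,150) and green (scene 240,105). The organiser tray (141,217) is something else. The scoop is at scene (297,242), and its only rival is the lock (360,268). Next, a close crop.

```bash
python3 - <<'E'
from h import *
a=cv2.imread("pics/scene.png");b=cv2.imread("pics/top.png")
f=lambda im,x,y,wd,hh,s:cv2.resize(im[y:y+hh,x:x+wd],None,fx=s,fy=s,interpolation=cv2.INTER_CUBIC)
A=f(a,205,160,130,100,3.0);C=f(a,265,215,65,50,6);
B=f(b,100,150,130,100,3.0);D=f(b,190,180,65,50,6)
cv2.imwrite("pics/crop.png",np.vstack([np.hstack([A,C]),np.hstack([B,D])]))
# rectangles orientation of the top silhouettes
for q in("khaki_tin","scoop","rack"):
    for d in models.silhouettes("top",q)[:3]:
        m=d["region"].astype(np.uint8);ys,xs=np.nonzero(m);print(q,round(d["conf"],2),xs.mean().round(),ys.mean().round(),cv2.minAreaRect(np.c_[xs,ys].astype(np.float32)))
T=calibration("top");print(np.round(T["pose"],3),T["intrinsics"])
def px2w(cam,u,v,z):
    T=np.array(calibration(cam)["pose"]);K=np.array(calibration(cam)["intrinsics"])
    r=T[:3,:3]@np.linalg.inv(K)@[u,v,1];return T[:3,3]+r*(z-T[2,3])/r[2]
E
cat >> h.py <<'E'
def px2w(cam,u,v,z):
    T=np.array(calibration(cam)["pose"]);K=np.array(calibration(cam)["intrinsics"])
    r=T[:3,:3]@np.linalg.inv(K)@[u,v,1];return T[:3,3]+r*(z-T[2,3])/r[2]
E
```

```text
khaki_tin 0.9 297.0 255.0 ((296.8508605957031, 255.17236328125), (51.42469024658203, 38.123497009277344), 81.46923065185547)
khaki_tin 0.7 281.0 189.0 ((280.5675964355469, 188.5946044921875), (35.8389778137207, 49.64848709106445), 9.462322235107422)
khaki_tin 0.65 376.0 233.0 ((375.4190673828125, 233.42320251464844), (49.58809280395508, 40.32814407348633), 88.49256896972656)
scoop 0.73 213.0 206.0 ((212.9615478515625, 204.6923065185547), (19.023263931274414, 30.005767822265625), 11.309932708740234)
rack 0.91 142.0 191.0 ((138.77047729492188, 190.02459716796875), (62.35595703125, 52.679046630859375), 76.75948333740234)
[[-0.026 -0.987  0.159  0.334]
 [-1.     0.025 -0.011 -0.148]
 [ 0.007 -0.159 -0.987  1.452]
 [ 0.     0.     0.     1.   ]] [[390.86099259   0.         256.93172019]
 [  0.         390.86099259 190.44839796]
 [  0.           0.           1.        ]]
```

View pics/crop.png

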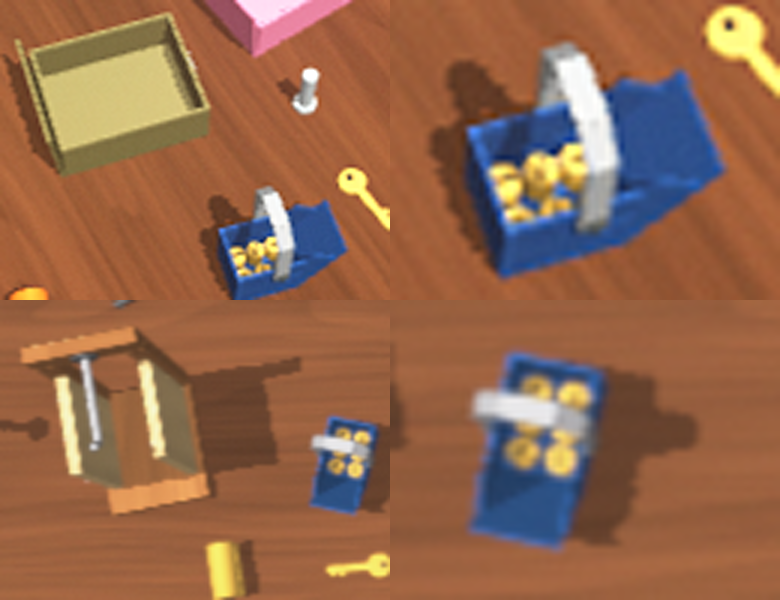

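Target is the khaki tin at about (560,-260); the pink and green boxes are not it. The scoop's lip faces the robot (its yaw is about -11°). Rows can only roll about the tool's x, so tipping needs a tilted tool. I'll raise the arm, go to open space, and test what happens at the limit of reach.

```bash
python3 -m pendant '[[[-40,0,0,0,85],[-40,0,0,0,85],[-40,0,0,0,85],[-30,-30,-20,-3,85],[0,-41,-27,-3,85]]]'; python3 -m pendant '[[[0,-41,-27,-3,85],[0,-41,-27,-3,85],[0,-41,-27,-1,85],[0,-41,-27,0,85],[0,-41,-27,0,85]]]'; python3 -m pendant '[[[0,-41,-27,0,85],[0,-41,-27,0,85],[0,-41,-27,0,85],[0,-41,-27,0,85],[0,-41,-27,0,85]]]'; python3 -c "
from h import *
st()"
```

```text
time: 2.15
tcp_pos: [0.2904, 0.5079, 0.3852]
orientation: [0.565, -0.424, 0.567, 0.423]
wrist_force: [-0.1, 0.2, 0.2]
gripper_width: 0.996
time: 2.65
tcp_pos: [0.4664, 0.3291, 0.3884]
orientation: [0.537, -0.461, 0.536, 0.46]
wrist_force: [-0.5, 0.4, -0.0]
gripper_width: 0.994
time: 3.15
tcp_pos: [0.6504, 0.1597, 0.3898]
orientation: [0.538, -0.461, 0.535, 0.46]
wrist_force: [0.2, 1.4, 0.1]
gripper_width: 0.994
t 3.15 tcp [650.4 159.7 389.8] F [0.2 1.4 0.1] g 0.994 q [ 1.420e-01  4.580e-01  1.198e+00  1.000e-03  1.482e+00 -1.276e+00]
[[ 0.004 -0.988  0.153]
 [ 0.001  0.153  0.988]
 [-1.    -0.004  0.002]]
```

```bash
python3 -m pendant '[[[0,-45,-20,0,85],[0,-45,-20,0,85],[0,-45,-20,0,85],[0,-45,-20,0,85],[0,-45,-20,0,85]]]'; python3 -m pendant '[[[0,-50,0,0,85],[0,-50,0,0,85],[0,-50,0,0,85]]]';python3 -c "
from h import *
st()"
```

```text
time: 3.65
tcp_pos: [0.8529, 0.0255, 0.3917]
orientation: [0.539, -0.461, 0.536, 0.459]
wrist_force: [1.6, 0.7, 0.4]
gripper_width: 0.997
time: 3.95
tcp_pos: [0.9157, 0.0037, 0.3626]
orientation: [0.548, -0.467, 0.528, 0.451]
wrist_force: [0.9, 0.2, -0.5]
gripper_width: 0.994
t 3.95 tcp [915.7   3.7 362.6] F [ 0.9  0.2 -0.5] g 0.994 q [-0.069  1.072  0.047  0.005  1.986 -1.479]
[[ 0.036 -0.987  0.158]
 [ 0.002  0.158  0.987]
 [-0.999 -0.036  0.008]]
```

```bash
python3 -m pendant '[[[-25,-43,0,0,85],[-25,-43,0,0,85],[-25,-43,0,0,85],[-25,-43,0,0,85],[-25,-43,0,0,85]]]' >/dev/null;python3 -c "
from h import *
st()"
```

```text
t 4.45 tcp [927.5 -28.8 412.8] F [-0.8  0.5 -0.6] g 0.999 q [-0.107  1.02   0.048  0.019  1.899 -1.511]
[[ 0.175 -0.972  0.156]
 [-0.001  0.158  0.987]
 [-0.985 -0.172  0.027]]
```

```bash
cat > k.py <<'E'
import numpy as np
from scipy.optimize import least_squares
D=[(.491,1.559,1.092,.2426,.5758,.2308),(.458,1.198,1.482,.6504,.1597,.3898),(1.072,.047,1.986,.9157,.0037,.3626),(1.02,.048,1.899,.9275,-.0288,.4128)]
def fk(p,q2,q3,q5):
    a,b,h,L,o,r0=p
    return np.array([r0+a*np.sin(q2)+b*np.sin(q2+q3)+o*np.cos(q2+q3)+L*np.sin(q2+q3+q5), h+a*np.cos(q2)+b*np.cos(q2+q3)-o*np.sin(q2+q3)+L*np.cos(q2+q3+q5)])
def res(p):
    e=[]
    for q2,q3,q5,x,y,z in D:
        e+=list(fk(p,q2,q3,q5)-[np.sqrt(x*x+y*y-.066**2),z])
    return np.array(e+[p[4]*.02,p[5]*.02])
S=least_squares(res,[.4,.4,.3,.25,0,0]);P=S.x
if __name__=="__main__":
    print(P.round(4),(S.fun*1000).round(1))
    for tgt in([.45,.045],[.48,.045],[.50,.05],[.46,.2],[.54,.25],[.59,.215],[.56,.15],[.62,.15],[.6,.3]):
        for tau in(40,50,60,70,80,90):
            best=None
            for s in([.3,2.2],[1,1.5],[-.3,2.5],[-.5,2.6]):
                f=lambda v:fk(P,v[0],v[1],np.pi-np.radians(tau)-v[0]-v[1])-tgt
                r=least_squares(f,s,bounds=([-.84,.05],[2.19,2.79]))
                q5=np.pi-np.radians(tau)-r.x.sum()
                if r.cost<1e-6 and .06<q5<2.93: best=(r.x.round(2),round(q5,2))
            print(tgt,tau,best)
E
python3 k.py
```

```text
[ 0.5875  0.4115  0.1973  0.2568  0.0428 -0.0008] [ 0.2  0.  -0.2 -0.1  0.1  0.2  0.  -0.2  0.9 -0. ]
[0.45, 0.045] 40 None
[0.45, 0.045] 50 None
[0.45, 0.045] 60 None
[0.45, 0.045] 70 None
[0.45, 0.045] 80 None
[0.45, 0.045] 90 None
[0.48, 0.045] 40 None
[0.48, 0.045] 50 None
[0.48, 0.045] 60 None
[0.48, 0.045] 70 None
[0.48, 0.045] 80 None
[0.48, 0.045] 90 None
[0.5, 0.05] 40 None
[0.5, 0.05] 50 None
[0.5, 0.05] 60 None
[0.5, 0.05] 70 None
[0.5, 0.05] 80 None
[0.5, 0.05] 90 None
[0.46, 0.2] 40 None
[0.46, 0.2] 50 None
[0.46, 0.2] 60 None
[0.46, 0.2] 70 None
[0.46, 0.2] 80 None
[0.46, 0.2] 90 None
[0.54, 0.25] 40 (array([0.21, 2.17]), np.float64(0.07))
[0.54, 0.25] 50 None
[0.54, 0.25] 60 None
[0.54, 0.25] 70 None
[0.54, 0.25] 80 None
[0.54, 0.25] 90 None
[0.59, 0.215] 40 None
[0.59, 0.215] 50 None
[0.59, 0.215] 60 None
[0.59, 0.215] 70 None
[0.59, 0.215] 80 None
[0.59, 0.215] 90 None
[0.56, 0.15] 40 None
[0.56, 0.15] 50 None
[0.56, 0.15] 60 None
[0.56, 0.15] 70 None
[0.56, 0.15] 80 None
[0.56, 0.15] 90 None
[0.62, 0.15] 40 None
[0.62, 0.15] 50 None
[0.62, 0.15] 60 None
[0.62, 0.15] 70 None
[0.62, 0.15] 80 None
[0.62, 0.15] 90 None
[0.6, 0.3] 40 (array([0.22, 1.98]), np.float64(0.25))
[0.6, 0.3] 50 None
[0.6, 0.3] 60 None
[0.6, 0.3] 70 None
[0.6, 0.3] 80 None
[0.6, 0.3] 90 None
```

```bash
for i in 1; do python3 -m pendant '[[[-10,-49,0,0,85],[-10,-49,0,0,85],[-5,-49,0,0,85],[-5,-49,0,0,85],[0,-50,0,0,85]]]' >/dev/null; python3 -m pendant '[[[0,-50,0,0,85],[0,-50,0,0,85],[0,-50,0,0,85],[5,-49,0,0,85],[5,-49,0,0,85]]]' ; done;python3 -c "
from h import *
st()"
```

```text
time: 5.45
tcp_pos: [1.0083, -0.0833, 0.4322]
orientation: [0.65, -0.565, 0.392, 0.323]
wrist_force: [0.3, 1.1, 0.1]
gripper_width: 0.993
t 5.45 tcp [1008.3  -83.3  432.2] F [0.3 1.1 0.1] g 0.993 q [-0.162  1.03   0.048  0.055  1.559 -1.56 ]
[[ 0.485 -0.863  0.144]
 [-0.023  0.152  0.988]
 [-0.874 -0.482  0.054]]
```

```bash
cat > k2.py <<'E'
from k import *
for tgt in([.52,.035],[.54,.045],[.57,.18],[.62,.2],[.65,.25]):
    for tau in(-30,-45,-60,-70,-80,-90):
        best=None
        for s in([.3,2.2],[1,1.5],[-.3,2.5],[.8,1.]):
            f=lambda v:fk(P,v[0],v[1],np.pi-np.radians(tau)-v[0]-v[1])-tgt
            r=least_squares(f,s,bounds=([-.84,.05],[2.19,2.79]))
            q5=np.pi-np.radians(tau)-r.x.sum()
            if r.cost<1e-6 and .06<q5<2.93: best=(r.x.round(2),round(q5,2))
        if best:
            v=best[0]; wz=P[2]+P[0]*np.cos(v[0])+P[1]*np.cos(v.sum())-P[4]*np.sin(v.sum());wr=fk(P,v[0],v[1],best[1])[0]-P[3]*np.sin(np.pi-np.radians(tau))
            print(tgt,tau,best,'wrist',round(wr,3),round(wz,3))
        else: print(tgt,tau,None)
E
python3 k2.py
python3 - <<'E'
import sys; sys.path.insert(0,'.')
from k import *
# min reach, tool down, q5=.06..: r,z for limits
for q2 in np.arange(-.6,1.2,.2):
    q3=np.pi-.06-q2
    if q3<2.79: print(round(q2,1),round(q3,2),fk(P,q2,q3,.06).round(3))
E
```

```text
[0.52, 0.035] -30 (array([0.81, 1.66]), np.float64(1.2)) wrist 0.646 0.254
[0.52, 0.035] -45 (array([0.91, 1.51]), np.float64(1.5)) wrist 0.704 0.221
[0.52, 0.035] -60 (array([1.03, 1.39]), np.float64(1.77)) wrist 0.742 0.162
[0.52, 0.035] -70 (array([1.1 , 1.32]), np.float64(1.94)) wrist 0.763 0.127
[0.52, 0.035] -80 (array([1.18, 1.27]), np.float64(2.09)) wrist 0.772 0.077
[0.52, 0.035] -90 (array([1.25, 1.23]), np.float64(2.24)) wrist 0.776 0.032
[0.54, 0.045] -30 (array([0.81, 1.6 ]), np.float64(1.26)) wrist 0.667 0.268
[0.54, 0.045] -45 (array([0.92, 1.45]), np.float64(1.55)) wrist 0.724 0.228
[0.54, 0.045] -60 (array([1.04, 1.33]), np.float64(1.82)) wrist 0.762 0.17
[0.54, 0.045] -70 (array([1.11, 1.26]), np.float64(1.99)) wrist 0.782 0.134
[0.54, 0.045] -80 (array([1.18, 1.21]), np.float64(2.15)) wrist 0.792 0.091
[0.54, 0.045] -90 (array([1.25, 1.17]), np.float64(2.29)) wrist 0.796 0.045
[0.57, 0.18] -30 (array([0.68, 1.44]), np.float64(1.55)) wrist 0.696 0.403
[0.57, 0.18] -45 (array([0.8 , 1.31]), np.float64(1.82)) wrist 0.751 0.359
[0.57, 0.18] -60 (array([0.91, 1.21]), np
[... 544 characters left out ...]
 0.284
[0.62, 0.2] -80 (array([1.1 , 0.93]), np.float64(2.51)) wrist 0.873 0.243
[0.62, 0.2] -90 (array([1.15, 0.92]), np.float64(2.64)) wrist 0.876 0.203
[0.65, 0.25] -30 (array([0.74, 1.12]), np.float64(1.81)) wrist 0.776 0.473
[0.65, 0.25] -45 (array([0.86, 0.97]), np.float64(2.09)) wrist 0.832 0.434
[0.65, 0.25] -60 (array([0.98, 0.86]), np.float64(2.36)) wrist 0.871 0.374
[0.65, 0.25] -70 (array([1.05, 0.8 ]), np.float64(2.51)) wrist 0.893 0.335
[0.65, 0.25] -80 (array([1.11, 0.78]), np.float64(2.66)) wrist 0.902 0.289
[0.65, 0.25] -90 (array([1.15, 0.77]), np.float64(2.78)) wrist 0.907 0.256
0.4 2.68 [0.21  0.068]
0.6 2.48 [0.313 0.012]
0.8 2.28 [ 0.403 -0.064]
1.0 2.08 [ 0.475 -0.155]
```

```bash
python3 -m pendant '[[[0,-43,25,0,85],[0,-43,25,0,85],[0,-43,25,0,85],[5,-43,25,0,85],[5,-43,25,0,85]]]' ; python3 -m pendant '[[[8,-42,25,0,85],[8,-42,25,0,85],[10,-42,25,0,85],[10,-42,25,0,85],[10,-42,25,0,85]]]' ;python3 -c "
from h import *
st()"
```

```text
time: 5.95
tcp_pos: [1.0362, 0.0135, 0.4648]
orientation: [0.676, -0.589, 0.344, 0.28]
wrist_force: [-1.4, 0.1, 0.7]
gripper_width: 0.996
time: 6.45
tcp_pos: [1.0608, 0.0987, 0.4811]
orientation: [0.698, -0.607, 0.292, 0.244]
wrist_force: [0.1, 0.7, 0.2]
gripper_width: 0.996
t 6.45 tcp [1060.8   98.7  481.1] F [0.1 0.7 0.2] g 0.996 q [ 0.041  1.024  0.049 -0.045  1.279 -1.383]
[[ 0.711 -0.694  0.112]
 [-0.014  0.145  0.989]
 [-0.703 -0.705  0.093]]
```

```bash
cat > ik.py <<'E'
import numpy as np
from k import P
from scipy.optimize import least_squares
from scipy.spatial.transform import Rotation as R
LAT=.066;S4=1
LO=np.array([-3.1,-.84,.05,-1.13,.06,-2.69]);HI=np.array([3.1,2.19,2.79,4.28,2.93,2.69])
def FK(q,s4=None):
    a,b,h,L,o,r0=P;s4=S4 if s4 is None else s4
    th=q[1]+q[2]
    w=[r0+a*np.sin(q[1])+b*np.sin(th)+o*np.cos(th),LAT,h+a*np.cos(q[1])+b*np.cos(th)-o*np.sin(th)]
    z1=R.from_euler('z',q[0])
    M=(z1*R.from_euler('y',th)*R.from_euler('z',s4*q[3])*R.from_euler('y',q[4])*R.from_euler('z',q[5])).as_matrix()
    return z1.apply(w)+L*M[:,2], np.c_[M[:,2],M[:,1],-M[:,0]]
def IK(p,Rt,q0):
    def f(q):
        x,M=FK(q);return np.r_[(x-p)*5,(M-Rt).ravel()]
    r=least_squares(f,np.clip(q0,LO+1e-4,HI-1e-4),bounds=(LO,HI));x,M=FK(r.x)
    return r.x,np.linalg.norm(x-p)*1000,np.degrees((R.from_matrix(M)*R.from_matrix(Rt).inv()).magnitude())
def path(pts,Rt,q,n=12,wpr=True):
    p0=FK(q)[0]
    for t in pts:
        t=np.array(t)/1000
        for k in range(1,n+1):
            q,e,eo=IK(p0+(t-p0)*k/n,Rt,q)
            if k%(n//3)==0: print((1000*(p0+(t-p0)*k/n)).round(),q.round(2),'err',round(e,1),round(eo,1), 'elb',(P[0]*np.sin(q[1])).round(2))
        p0=t
    return q
E
python3 - <<'E'
from ik import *
from h import bot,st
s,r=st();q=np.array(s["q"])
for s4 in(1,-1):
    x,M=FK(q,s4);print(s4,(1000*(x-s["tcp_pos"])).round(1),(M-r).round(3).tolist())
q2=np.array([-.162,1.03,.048,.055,1.559,-1.56])
for s4 in(1,-1):
    x,M=FK(q2,s4);print(s4,(1000*x).round(1),M.round(3).tolist())
import ik
ik.S4=1
Rt=r@R.from_euler('x',-7.6,degrees=True).as_matrix()
print(Rt.round(2))
q=path([[800,-300,400],[600,-350,350],[500,-250,300],[470,-7,200],[460,-7,80],[503,-7,33]],Rt,q)
E
```

```text
t 6.45 tcp [1060.8   98.7  481.1] F [0.1 0.7 0.2] g 0.996 q [ 0.041  1.024  0.049 -0.045  1.279 -1.383]
[[ 0.711 -0.694  0.112]
 [-0.014  0.145  0.989]
 [-0.703 -0.705  0.093]]
1 [1.2 0.1 0.3] [[-0.0, -0.0, 0.0], [-0.0, 0.0, -0.0], [0.0, 0.0, -0.0]]
-1 [ 0.3 22.3  0.3] [[-0.004, -0.009, -0.042], [0.087, 0.025, -0.007], [0.0, 0.015, 0.078]]
1 [1009.3  -83.8  432.2] [[0.485, -0.862, 0.145], [-0.024, 0.153, 0.988], [-0.874, -0.483, 0.054]]
-1 [1004.7 -111.6  432.2] [[0.468, -0.862, 0.196], [-0.132, 0.151, 0.98], [-0.874, -0.484, -0.043]]
[[ 0.71 -0.7   0.02]
 [-0.01  0.01  1.  ]
 [-0.7  -0.71 -0.  ]]
[975. -34. 454.] [-0.12  0.7   0.8   0.1   0.86 -1.71] err 0.0 0.0 elb 0.38
[ 887. -167.  427.] [-0.32  0.57  1.1   0.32  0.73 -2.03] err 0.0 0.0 elb 0.32
[ 800. -300.  400.] [-0.54  0.51  1.27  0.57  0.72 -2.4 ] err 0.0 0.0 elb 0.29
[ 733. -317.  383.] [-0.62  0.44  1.43  0.68  0.69 -2.58] err 0.0 0.0 elb 0.25
[ 667. -333.  367.] [-0.7   0.38  1.56  0.73  0.69 -2.69] err 3.4 1.7 elb 0.22
[ 600. -350.  350.] [-0.77  0.33  1.65  0.69  0.71 -2.69] err 11.7 5.8 elb 0.19
[ 567. -317.  333.] [-0
[... 218 characters left out ...]
 490. -169.  267.] [-0.56  0.12  2.13  0.76  0.37 -2.69] err 21.3 9.2 elb 0.07
[480. -88. 233.] [-0.37  0.13  2.24  0.87  0.2  -2.69] err 22.0 8.7 elb 0.07
[470.  -7. 200.] [-0.17  0.16  2.31  1.01  0.06 -2.69] err 25.4 8.8 elb 0.09
[467.  -7. 160.] [-0.17  0.22  2.31  1.    0.06 -2.69] err 36.0 12.2 elb 0.13
[463.  -7. 120.] [-0.17  0.29  2.3   1.    0.06 -2.69] err 46.4 15.7 elb 0.17
[460.  -7.  80.] [-0.17  0.36  2.29  1.    0.06 -2.69] err 56.0 19.3 elb 0.21
[474.  -7.  64.] [-0.17  0.41  2.26  1.    0.06 -2.69] err 56.9 20.2 elb 0.24
[489.  -7.  49.] [-0.16  0.46  2.22  1.    0.06 -2.69] err 57.4 21.1 elb 0.26
[503.  -7.  33.] [-0.16  0.51  2.19  1.    0.06 -2.69] err 57.6 21.8 elb 0.29
```

```bash
cat > plan.py <<'E'
from ik import *
def Rtool(tau,H,roll=0,sg=1):
    t,h=np.radians([tau,H]);x=np.array([np.sin(t)*np.cos(h),np.sin(t)*np.sin(h),-np.cos(t)]);z=sg*np.array([-np.sin(h),np.cos(h),0]);y=np.cross(z,x)
    return np.c_[x,y,z]@R.from_euler('x',roll,degrees=True).as_matrix()
E
python3 - <<'E'
from plan import *
q=np.array([.041,1.024,.049,-.045,1.279,1.75])
for tau in(75,):
    Rt=Rtool(tau,4,0,-1)
    q0,e,eo=IK(np.array([.95,.06,.5]),Rt,q);print('start',q0.round(2),e,eo)
    print('scoop');qs=path([[850,-250,450],[650,-300,400],[500,-200,300],[450,-7,150],[450,-7,45],[508,-7,42]],Rt,q0)
    print('tin');qt=path([[508,-7,200],[520,-240,220]],Rt,qs)
    for ro in(30,60,90,120,150,180,-60,-120,-180):
        a=IK(np.array([.52,-.24,.22]),Rtool(tau,4,ro,-1),qt if ro in(30,-60) else a[0]);print(ro,a[0].round(2),a[1:])
    print('rack');path([[500,0,300],[500,225,230],[560,235,210]],Rt,qt)
E
```

```text
start [-0.03  0.55  1.23  1.14  0.11  0.41] 7.510691584075473e-13 1.4488388825736918e-13
scoop
[917. -43. 483.] [-0.19  0.51  1.35  1.66  0.25 -0.16] err 0.0 0.0 elb 0.29
[ 883. -147.  467.] [-0.35  0.5   1.42  1.71  0.41 -0.27] err 0.0 0.0 elb 0.28
[ 850. -250.  450.] [-0.52  0.52  1.43  1.68  0.57 -0.29] err 0.0 0.0 elb 0.29
[ 783. -267.  433.] [-0.6   0.45  1.59  1.76  0.65 -0.44] err 0.0 0.0 elb 0.26
[ 717. -283.  417.] [-0.69  0.4   1.73  1.8   0.75 -0.55] err 0.0 0.0 elb 0.23
[ 650. -300.  400.] [-0.8   0.36  1.86  1.8   0.86 -0.63] err 0.0 0.0 elb 0.21
[ 600. -267.  367.] [-0.82  0.32  2.03  1.88  0.91 -0.8 ] err 0.0 0.0 elb 0.19
[ 550. -233.  333.] [-0.86  0.31  2.2   1.95  0.99 -0.97] err 0.0 0.0 elb 0.18
[ 500. -200.  300.] [-0.91  0.32  2.37  2.    1.08 -1.14] err 0.0 0.0 elb 0.18
[ 483. -136.  250.] [-0.81  0.44  2.54  2.22  1.21 -1.43] err 0.0 0.0 elb 0.25
[467. -71. 200.] [-0.67  0.67  2.71  2.43  1.49 -1.73] err 0.0 0.0 elb 0.37
[450.  -7. 150.] [-0.43  0.95  2.79  2.63  1.82 -1.86] err 14.4 1.1 elb 0.48
[450.  -7. 115.] [-0.44  1.14  2.79  2.6   1.99 -1.96] err 15.8 0
[... 1860 characters left out ...]
88111318))
rack
[ 513. -160.  247.] [-0.8   0.46  2.45  2.21  1.16 -1.38] err 0.0 0.0 elb 0.26
[507. -80. 273.] [-0.6   0.35  2.52  2.41  1.11 -1.39] err 0.0 0.0 elb 0.2
[500.  -0. 300.] [-0.33  0.24  2.54  2.67  0.99 -1.41] err 0.0 0.0 elb 0.14
[500.  75. 277.] [-0.03  0.33  2.56  3.03  1.06 -1.54] err 0.0 0.0 elb 0.19
[500. 150. 253.] [ 0.25  0.43  2.53  3.34  1.12 -1.61] err 0.0 0.0 elb 0.24
[500. 225. 230.] [ 0.48  0.51  2.45  3.58  1.14 -1.65] err 0.0 0.0 elb 0.29
[520. 228. 223.] [ 0.47  0.54  2.41  3.57  1.13 -1.65] err 0.0 0.0 elb 0.3
[540. 232. 217.] [ 0.45  0.56  2.37  3.55  1.11 -1.66] err 0.0 0.0 elb 0.31
[560. 235. 210.] [ 0.43  0.59  2.33  3.54  1.1  -1.66] err 0.0 0.0 elb 0.32
```

```bash
python3 -m pendant '[[[0,-20,45,0,85],[0,-20,45,0,85],[0,-20,45,0,85],[0,-40,30,0,85],[0,-40,30,0,85]]]' >/dev/null; python3 -m pendant '[[[10,-47,10,0,85],[10,-47,10,0,85],[10,-47,10,0,85],[10,-47,10,0,85],[10,-47,10,0,85]]]' ;python3 -c "
from h import *
st()"
```

```text
time: 7.45
tcp_pos: [1.0435, 0.2097, 0.5931]
orientation: [0.734, -0.625, 0.191, 0.187]
wrist_force: [0.3, 0.2, -0.5]
gripper_width: 0.994
t 7.45 tcp [1043.5  209.7  593.1] F [ 0.3  0.2 -0.5] g 0.994 q [ 0.161  0.95   0.048 -0.112  1.118 -1.288]
[[ 0.857 -0.513  0.046]
 [ 0.037  0.15   0.988]
 [-0.514 -0.845  0.147]]
```

```bash
python3 -m pendant '[[[10,-47,12,0,85],[10,-47,12,0,85],[10,-47,12,0,85],[10,-47,12,0,85],[10,-47,12,0,85]]]' >/dev/null; python3 -m pendant '[[[15,-46,12,0,85],[15,-46,12,0,85],[15,-46,12,0,85],[15,-46,12,0,85],[15,-46,12,0,85]]]' ;python3 -c "
from h import *
st()"
```

```text
time: 8.45
tcp_pos: [1.0104, 0.1836, 0.7462]
orientation: [0.759, -0.635, 0.082, 0.121]
wrist_force: [0.5, 0.1, -0.1]
gripper_width: 0.992
t 8.45 tcp [1010.4  183.6  746.2] F [ 0.5  0.1 -0.1] g 0.992 q [ 0.126  0.836  0.048 -0.05   0.969 -1.341]
[[ 0.957 -0.288 -0.029]
 [ 0.08   0.165  0.983]
 [-0.278 -0.943  0.181]]
```

Run:
```python
from plan import *
from h import bot,st
s,r=st();q=np.array(s["q"]);q[5]+=np.radians(169)
Rt=r@R.from_euler('x',169,degrees=True).as_matrix();print(Rt.round(3))
q,e,eo=IK(np.array(s["tcp_pos"])-Rt[:,0]*.1,Rt,q);print(q.round(2),e,eo)
q=path([[800,-150,600],[600,-250,400],[508,-7,220],[508,-7,42]],Rt,q)
```

```text
t 8.45 tcp [1010.4  183.6  746.2] F [ 0.5  0.1 -0.1] g 0.992 q [ 0.126  0.836  0.048 -0.05   0.969 -1.341]
[[ 0.957 -0.288 -0.029]
 [ 0.08   0.165  0.983]
 [-0.278 -0.943  0.181]]
[[ 0.957  0.277  0.084]
 [ 0.08   0.026 -0.997]
 [-0.278  0.96   0.002]]
[ 0.13  0.53  0.59 -0.07  0.73  1.63] 1.2667767554949581e-11 4.324974728136534e-12
[876.  67. 716.] [-0.03  0.38  0.98  0.23  0.51  1.34] err 0.0 0.0 elb 0.22
[838. -41. 658.] [-0.22  0.31  1.22  0.73  0.44  0.8 ] err 0.0 0.0 elb 0.18
[ 800. -150.  600.] [-0.41  0.3   1.38  1.19  0.51  0.28] err 0.0 0.0 elb 0.17
[ 733. -183.  533.] [-0.52  0.25  1.62  1.51  0.58 -0.12] err 0.0 0.0 elb 0.14
[ 667. -217.  467.] [-0.65  0.23  1.83  1.71  0.71 -0.43] err 0.0 0.0 elb 0.14
[ 600. -250.  400.] [-0.8   0.26  2.    1.8   0.87 -0.67] err 0.0 0.0 elb 0.15
[ 569. -169.  340.] [-0.71  0.26  2.22  2.07  0.89 -0.98] err 0.0 0.0 elb 0.15
[539. -88. 280.] [-0.57  0.34  2.43  2.38  1.01 -1.31] err 0.0 0.0 elb 0.2
[508.  -7. 220.] [-0.36  0.53  2.61  2.7   1.29 -1.57] err 0.0 0.0 elb 0.3
[508.  -7. 161.] [-0.36  0.78  2.65  2.72  1.55 -1.69] err 0.0 0.0 elb 0.41
[508.  -7. 101.] [-0.36  1.01  2.65  2.71  1.76 -1.79] err 0.0 0.0 elb 0.5
[508.  -7.  42.] [-0.36  1.21  2.62  2.69  1.91 -1.86] err 0.0 0.0 elb 0.55
```

```bash
P='python3 -m pendant'; python3 -m pendant '[[[-10,0,0,8.5,85],[-10,0,0,8.5,85],[-10,0,0,8.5,85],[-10,0,0,8.5,85],[-10,0,0,8.5,85]]]' >/dev/null; python3 -m pendant '[[[-10,0,0,8.5,85],[-10,0,0,8.5,85],[-10,0,0,8.5,85],[-10,0,0,8.5,85],[-10,0,0,8.5,85]]]' >/dev/null; python3 -m pendant '[[[0,0,0,8.5,85],[0,0,0,8.5,85],[0,0,0,8.5,85],[0,0,0,8.5,85],[0,0,0,8.5,85]]]' >/dev/null;  python3 -m pendant '[[[0,0,0,8.5,85],[0,0,0,8.5,85],[0,0,0,8.5,85],[0,0,0,8.5,85],[0,0,0,8.5,85]]]' >/dev/null;python3 -c "
from h import *
st()"
```

```text
t 10.45 tcp [901.  174.2 793.6] F [ 0.3 -0.4  0. ] g 0.991 q [ 0.131  0.503  0.601 -0.065  0.721  1.683]
[[ 0.965  0.253  0.073]
 [ 0.084 -0.03  -0.996]
 [-0.25   0.967 -0.051]]
```

```bash
cat >> h.py <<'E'
def to(*tgt):
    s,r=st();d=r.T@(np.array(tgt)-1000*np.array(s["tcp_pos"]));print('tool delta',d.round(1),'norm',np.linalg.norm(d).round())
E
python3 -m pendant '[[[-8,-22,31,-3,85],[-8,-22,31,0,85],[-8,-22,31,0,85],[-8,-22,31,0,85],[-8,-22,31,0,85]]]' >/dev/null; python3 -m pendant '[[[-8,-22,31,0,85],[-8,-22,31,0,85],[-8,-22,31,0,85],[-8,-22,31,0,85],[-8,-22,31,0,85]]]' ;python3 -c "
from h import *
to(600,-250,400)"
```

```text
time: 11.45
tcp_pos: [0.7873, -0.1502, 0.5986]
orientation: [0.703, 0.701, 0.111, -0.053]
wrist_force: [0.2, 0.4, 0.3]
gripper_width: 0.996
t 11.45 tcp [ 787.3 -150.2  598.6] F [0.2 0.4 0.3] g 0.996 q [-0.423  0.28   1.439  1.359  0.503  0.121]
[[ 0.97   0.229  0.081]
 [ 0.08   0.012 -0.997]
 [-0.23   0.973 -0.007]]
tool delta [-144.1 -237.5   85.5] norm 291.0
```

```bash
python3 -m pendant '[[[-20,-34,12,0,85],[-20,-34,12,0,85],[-20,-34,12,0,85],[-20,-34,12,0,85],[-20,-34,12,0,85]]]' >/dev/null; python3 -m pendant '[[[-20,-34,12,0,85],[-20,-34,12,0,85]]]' ;python3 -c "
from h import *
to(508,-7,220)"
```

```text
time: 12.15
tcp_pos: [0.5955, -0.2544, 0.3969]
orientation: [0.706, 0.699, 0.103, -0.054]
wrist_force: [0.5, -0.7, -1.2]
gripper_width: 0.995
t 12.15 tcp [ 595.5 -254.4  396.9] F [ 0.5 -0.7 -1.2] g 0.995 q [-0.814  0.277  2.031  1.895  0.919 -0.77 ]
[[ 0.973  0.22   0.069]
 [ 0.067  0.018 -0.998]
 [-0.22   0.975  0.002]]
tool delta [ -29.5 -187.4 -253.3] norm 316.0
```

```bash
python3 -m pendant '[[[-4,-23,-32,0,85],[-4,-23,-32,0,85],[-4,-23,-32,0,85],[-4,-23,-32,0,85],[-4,-23,-32,0,85]]]' >/dev/null; python3 -m pendant '[[[-4,-23,-32,0,85],[-4,-23,-32,0,85],[-4,-23,-32,0,85]]]' ;python3 - <<'E'
from h import *
to(508,-7,42)
a=snapshot("scene");b=snapshot("wrist")
cv2.imwrite("pics/s2.png",np.hstack([cv2.resize(a[150:330,200:440],(400,300)),cv2.resize(b,(400,300))]))
cv2.imwrite("pics/w2.png",b)
find("scene","scoop",'landmark_of');find("scene","bail_crown",'landmark_of')
for q in("scoop","bail_crown"):
  for d in models.landmark_of("wrist",q)[:2]: print(q,d["conf"],(w("wrist",d["location"])*1000).round())
E
```

```text
time: 12.95
tcp_pos: [0.5019, -0.0073, 0.2209]
orientation: [0.712, 0.694, 0.093, -0.062]
wrist_force: [0.8, -0.3, -0.3]
gripper_width: 0.996
t 12.95 tcp [501.9  -7.3 220.9] F [ 0.8 -0.3 -0.3] g 0.996 q [-0.333  0.601  2.648  2.773  1.451 -1.631]
[[ 0.975  0.217  0.047]
 [ 0.041  0.03  -0.999]
 [-0.218  0.976  0.02 ]]
tool delta [  44.9 -173.3   -3.6] norm 179.0
land scene scoop 0.87 [529 -17   3] px [290 249]
land scene bail_crown 0.56 [520 -12 130] px [298 230]
```

View pics/s2.png

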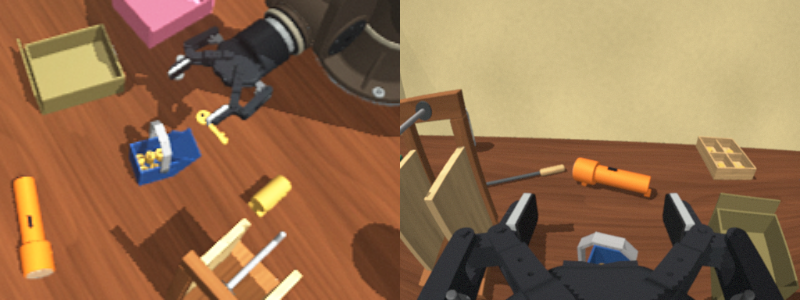

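The scene crop shows the open gripper beside the scoop (crop 165,150), with the rack, torch and tin clear of it. The wrist view shows the bail centred ahead (crop 605,250). Going down over the cheeks.

```bash
python3 -m pendant '[[[9,-34,-1,1,85],[9,-34,-1,0,85],[9,-34,-1,0,85],[9,-34,-1,0,85],[8,-30,0,0,85]]]' ;python3 - <<'E'
from h import *
to(508,-7,44)
a=snapshot("scene");b=snapshot("wrist")
cv2.imwrite("pics/s3.png",np.hstack([cv2.resize(a[180:300,230:390],(400,300),interpolation=2),cv2.resize(b[192:,100:412],(400,300))]))
E
```

```text
time: 13.75
tcp_pos: [0.5169, -0.0137, 0.0608]
orientation: [0.709, 0.699, 0.075, -0.053]
wrist_force: [2.0, 2.2, 7.9]
gripper_width: 0.995
t 13.75 tcp [516.9 -13.7  60.8] F [2.  2.2 7.9] g 0.995 q [-0.329  1.218  2.604  2.747  2.025 -1.831]
[[ 0.983  0.18   0.032]
 [ 0.029  0.018 -0.999]
 [-0.181  0.983  0.012]]
tool delta [ -5.5 -18.   -7.2] norm 20.0
```

View pics/s3.png

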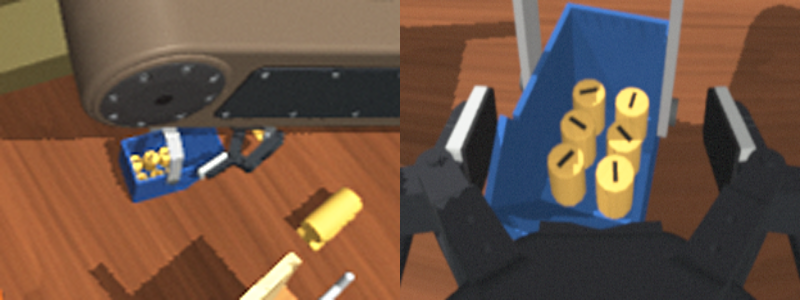

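```bash
python3 -m pendant '[[[-9,2,-3,0,85],[-9,0,-3,0,85],[-2,-8,0,0,85],[0,-6,0,0,85]]]' ;python3 - <<'E'
from h import *
to(500,-7,46)
E
```

```text
time: 14.25
tcp_pos: [0.4965, -0.0126, 0.0589]
orientation: [0.71, 0.699, 0.07, -0.053]
wrist_force: [0.5, -0.1, 1.1]
gripper_width: 0.995
t 14.25 tcp [496.5 -12.6  58.9] F [ 0.5 -0.1  1.1] g 0.995 q [-0.347  1.299  2.656  2.701  2.151 -1.905]
[[ 0.985  0.173  0.026]
 [ 0.023  0.018 -1.   ]
 [-0.173  0.985  0.014]]
tool delta [  5.8 -12.   -5.7] norm 14.0
```

```bash
python3 -m pendant '[[[0,-10,-3,0,85],[0,-10,-3,0,85]]]' ;python3 - <<'E'
from h import *
s,r=st();print(np.round(s["joint_torque"],1))
E
```

```text
time: 14.45
tcp_pos: [0.4939, -0.0084, 0.0416]
orientation: [0.711, 0.698, 0.067, -0.051]
wrist_force: [0.6, 0.0, -0.6]
gripper_width: 0.995
t 14.45 tcp [493.9  -8.4  41.6] F [ 0.6  0.  -0.6] g 0.995 q [-0.331  1.361  2.644  2.705  2.207 -1.919]
[[ 0.986  0.167  0.024]
 [ 0.021  0.02  -1.   ]
 [-0.167  0.986  0.016]]
[ -1.  -53.9  23.7  -0.8   2.3   0.1]
```

```bash
python3 -m pendant '[[[10,0,0,0,85],[2,0,0,0,40],[0,0,0,0,40],[0,0,0,0,40],[0,0,0,0,40]]]';python3 -m pendant '[[[0,0,0,0,40],[0,0,0,0,40],[0,0,0,0,40]]]' ;python3 - <<'E'
from h import *
s,r=st()
a=snapshot("scene");b=snapshot("wrist")
cv2.imwrite("pics/s4.png",np.hstack([cv2.resize(a[180:300,230:390],(400,300),interpolation=2),cv2.resize(b[192:,100:412],(400,300))]))
E
```

```text
time: 14.95
tcp_pos: [0.506, -0.0076, 0.0382]
orientation: [0.711, 0.698, 0.067, -0.051]
wrist_force: [1.5, 0.0, -1.6]
gripper_width: 0.674
time: 15.25
tcp_pos: [0.5059, -0.0077, 0.0382]
orientation: [0.711, 0.698, 0.067, -0.051]
wrist_force: [2.2, 0.3, -0.3]
gripper_width: 0.678
t 15.25 tcp [505.9  -7.7  38.2] F [ 2.2  0.3 -0.3] g 0.678 q [-0.313  1.328  2.609  2.744  2.152 -1.872]
[[ 0.986  0.166  0.024]
 [ 0.021  0.021 -1.   ]
 [-0.166  0.986  0.017]]
```

View pics/s4.png

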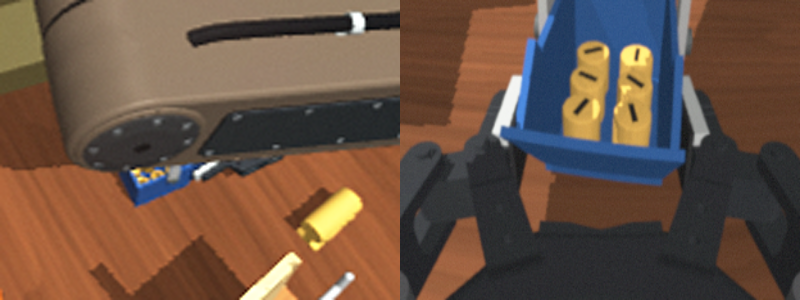

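```bash
python3 -m pendant '[[[-5,30,0,0,40],[-6,36,0,0,40],[-6,36,0,0,40],[-6,36,0,0,40],[-6,36,0,0,40]]]';python3 - <<'E'
from h import *
to(540,-255,175)
from plan import *
s=bot.observe();q=np.array(s["q"]);o=s["orientation"];Rt=R.from_quat([*o[1:],o[0]]).as_matrix()
q=path([[540,-255,175]],Rt,q)
for ro in(60,120,180):
    a=IK(np.array([.54,-.255,.155]),Rt@R.from_euler('x',ro,degrees=True).as_matrix(),q);print(a[0].round(2),a[1],a[2]);q=a[0]
E
```

```text
time: 15.85
tcp_pos: [0.5057, -0.0051, 0.2072]
orientation: [0.708, 0.699, 0.075, -0.06]
wrist_force: [0.8, 0.1, -3.6]
gripper_width: 0.656
t 15.85 tcp [505.7  -5.1 207.2] F [ 0.8  0.1 -3.6] g 0.656 q [-0.301  0.691  2.659  2.826  1.577 -1.647]
[[ 0.981  0.19   0.023]
 [ 0.02   0.015 -1.   ]
 [-0.19   0.982  0.011]]
tool delta [ 34.7 -28.8 250.3] norm 254.0
[518. -88. 197.] [-0.57  0.7   2.59  2.56  1.51 -1.67] err 0.0 0.0 elb 0.38
[ 529. -172.  186.] [-0.77  0.71  2.47  2.36  1.41 -1.61] err 0.0 0.0 elb 0.38
[ 540. -255.  175.] [-0.91  0.72  2.33  2.2   1.33 -1.51] err 0.0 0.0 elb 0.39
[-0.91  0.78  2.33  2.21  1.36 -0.51] 5.007780967845566e-09 8.287601547862148e-10
[-0.91  0.78  2.33  2.21  1.36  0.54] 1.688305753616065e-13 2.1257952909781757e-14
[-0.91  0.78  2.33  2.21  1.36  1.59] 6.627997825956156e-10 2.181172004580625e-10
```

```bash
python3 -m pendant '[[[4,-3,25,0,40],[6,-5,38,0,40],[6,-5,40,0,40],[6,-5,40,0,40],[6,-5,40,0,40]]]' >/dev/null; python3 -m pendant '[[[6,-4,38,0,40],[2,-2,25,0,40],[0,0,5,0,40]]]';python3 - <<'E'
from h import *
a=snapshot("top");find("top","khaki_tin",'landmark_of');
a=snapshot("scene");find("scene","khaki_tin",'landmark_of');find("scene","scoop",'landmark_of')
to(540,-255,155)
cv2.imwrite("pics/s5.png",cv2.resize(a[110:290,170:410],(640,480),interpolation=2))
E
```

```text
time: 16.65
tcp_pos: [0.5387, -0.2615, 0.1813]
orientation: [0.71, 0.697, 0.078, -0.059]
wrist_force: [0.4, 1.0, -4.0]
gripper_width: 0.652
land top khaki_tin 0.9 [ 555 -248   -1] px [279 193]
land top khaki_tin 0.87 [ 383 -591   -4] px [373 237]
land scene khaki_tin 0.92 [ 556 -257    1] px [244 194]
land scene khaki_tin 0.86 [ 380 -594    1] px [242 110]
land scene khaki_tin 0.85 [ 317 -305    1] px [297 155]
land scene scoop 0.62 [ 560 -263  140] px [240 169]
t 16.9 tcp [ 538.8 -257.1  181.8] F [-0.3  0.9 -3.6] g 0.647 q [-0.912  0.703  2.318  2.176  1.306 -1.485]
[[ 0.981  0.193  0.033]
 [ 0.03   0.021 -0.999]
 [-0.194  0.981  0.015]]
tool delta [  6.5 -26.   -2.5] norm 27.0
```

View pics/s5.png

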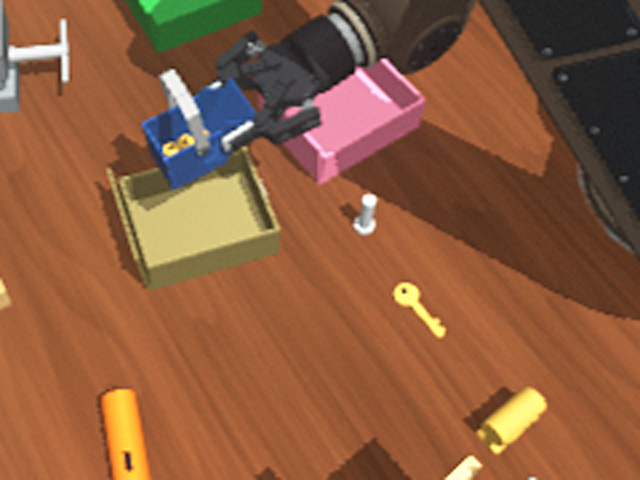

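```bash
python3 -m pendant '[[[3,-13,-2,0,40],[3,-13,-1,3,40],[0,0,0,8.5,40],[0,0,0,8.5,40],[0,0,0,8.5,40]]]' >/dev/null; python3 -m pendant '[[[0,0,0,8.5,40],[0,0,0,8.5,40],[0,0,0,8.5,40],[0,0,0,8.5,40],[0,0,0,8.5,40]]]';python3 -m pendant '[[[0,0,0,8.5,40],[0,0,0,8.5,40],[0,0,0,8.5,40],[0,0,0,8.5,40],[0,0,0,8.5,40]]]'; python3 -m pendant '[[[0,0,0,8.5,40],[0,0,0,8.5,40],[0,0,0,8.5,40],[0,0,0,8.5,40],[0,0,0,8.5,40]]]'
python3 - <<'E'
from h import *
to(540,-255,155)
a=snapshot("scene")
cv2.imwrite("pics/s6.png",cv2.resize(a[110:290,170:410],(640,480),interpolation=2))
E
```

```text
time: 17.9
tcp_pos: [0.54, -0.2386, 0.1533]
orientation: [0.164, 0.981, 0.04, -0.096]
wrist_force: [0.7, -0.4, -3.4]
gripper_width: 0.649
time: 18.4
tcp_pos: [0.5402, -0.2306, 0.1531]
orientation: [-0.207, 0.972, 0.006, -0.107]
wrist_force: [0.2, 1.2, -3.9]
gripper_width: 0.655
time: 18.9
tcp_pos: [0.5403, -0.2226, 0.1533]
orientation: [-0.549, 0.829, -0.03, -0.105]
wrist_force: [0.4, -0.5, -1.9]
gripper_width: 0.653
t 18.9 tcp [ 540.3 -222.6  153.3] F [ 0.4 -0.5 -1.9] g 0.653 q [-0.863  0.77   2.358  2.21   1.354  1.188]
[[ 0.976 -0.166 -0.141]
 [ 0.065 -0.396  0.916]
 [-0.208 -0.903 -0.375]]
tool delta [ -2.8  11.4 -30.2] norm 32.0
```

View pics/s6.png

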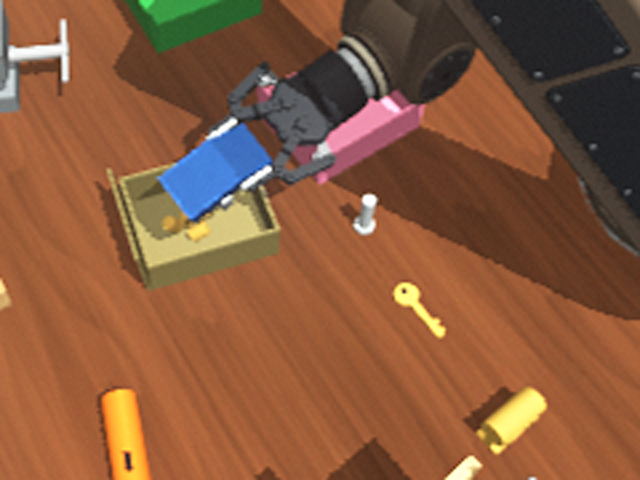

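```bash
python3 -m pendant '[[[0,0,0,8.5,40],[0,0,0,8.5,40],[0,0,0,0,40],[0,0,0,0,40]]]'
python3 - <<'E'
from h import *
for i in range(4):
    a=snapshot("top");print(np.round(bot.observe()["wrist_force"],2))
to(540,-235,240)
for q in ("plug0","scoop"): find("scene",q,n=6)
find("top","plug0",n=8)
E
```

```text
time: 19.35
tcp_pos: [0.5406, -0.2182, 0.1542]
orientation: [-0.662, 0.741, -0.043, -0.101]
wrist_force: [-0.0, -0.2, -1.7]
gripper_width: 0.653
[ 0.46 -0.44 -1.68]
[ 0.1  -0.41 -2.59]
[-0.33  0.21 -1.87]
[ 0.29 -0.4  -1.97]
t 19.55 tcp [ 540.6 -218.8  154.1] F [ 0.3 -0.4 -2. ] g 0.654 q [-0.858  0.769  2.361  2.211  1.355  1.478]
[[ 0.976 -0.198 -0.091]
 [ 0.069 -0.116  0.991]
 [-0.207 -0.973 -0.1  ]]
tool delta [-19.5 -81.6 -24.6] norm 87.0
find scene scoop 0.59 [ 560 -213  179] px [248 173]
```

```bash
python3 -m pendant '[[[-6,-38,-8,0,40],[-6,-38,-8,0,40],[0,0,0,-8.5,40],[0,0,0,-8.5,40],[0,0,0,-8.5,40]]]' >/dev/null; python3 -m pendant '[[[0,0,0,-8.5,40],[0,0,0,-8.5,40],[0,0,0,-8.5,40],[0,0,0,-8.5,40],[0,0,0,-8.5,40]]]' >/dev/null;python3 -m pendant '[[[0,0,0,-8.5,40],[0,0,0,-8.5,40],[0,0,0,-8.5,40],[0,0,0,-8.5,40],[0,0,0,-8.5,40]]]'>/dev/null; python3 -m pendant '[[[0,0,0,-8.5,40],[0,0,0,-8.5,40],[0,0,0,-8.5,40],[0,0,0,-8.5,40],[0,0,0,-8.5,40]]]'
python3 - <<'E'
from h import *
to(575,-10,200)
E
```

```text
time: 21.7
tcp_pos: [0.5437, -0.2269, 0.2319]
orientation: [0.574, 0.811, 0.091, -0.067]
wrist_force: [0.1, 0.1, -1.8]
gripper_width: 0.648
t 21.7 tcp [ 543.7 -226.9  231.9] F [ 0.1  0.1 -1.8] g 0.648 q [-0.865  0.559  2.317  2.139  1.206 -0.996]
[[ 0.975  0.224 -0.005]
 [ 0.07  -0.325 -0.943]
 [-0.213  0.919 -0.332]]
tool delta [  52.4  -92.7 -194.2] norm 221.0
```

```bash
python3 -m pendant '[[[0,0,0,-8.5,40],[0,0,0,-8.5,40],[0,0,0,-4,40]]]'
python3 - <<'E'
from h import *
to(575,-10,150)
E
```

```text
time: 22.0
tcp_pos: [0.5433, -0.2267, 0.2317]
orientation: [0.716, 0.689, 0.102, -0.049]
wrist_force: [0.0, 0.6, -2.4]
gripper_width: 0.652
t 22.0 tcp [ 543.3 -226.7  231.7] F [ 0.   0.6 -2.4] g 0.652 q [-0.866  0.559  2.318  2.139  1.206 -1.373]
[[ 0.974  0.21   0.078]
 [ 0.07   0.045 -0.997]
 [-0.213  0.977  0.029]]
tool delta [  63.4  -63.4 -215.9] norm 234.0
```

```bash
python3 -m pendant '[[[10,-8,-30,1.7,40],[10,-10,-38,0,40],[11,-12,-40,0,40],[11,-12,-40,0,40],[11,-12,-36,0,40]]]'>/dev/null; python3 -m pendant '[[[8,-8,-25,0,40],[0,0,0,0,40]]]'
python3 - <<'E'
from h import *
to(575,-10,42)
E
```

```text
time: 22.7
tcp_pos: [0.5756, -0.0123, 0.1532]
orientation: [0.711, 0.695, 0.098, -0.053]
wrist_force: [0.2, 0.5, -3.1]
gripper_width: 0.654
t 22.7 tcp [575.6 -12.3 153.2] F [ 0.2  0.5 -3.1] g 0.654 q [-0.288  0.79   2.481  2.797  1.477 -1.631]
[[ 0.975  0.212  0.066]
 [ 0.062  0.029 -0.998]
 [-0.213  0.977  0.015]]
tool delta [  23.3 -108.7   -4.1] norm 111.0
```

```bash
python3 -m pendant '[[[7,-33,-1,0,40],[7,-33,-1,0,40],[4,-22,0,0,40],[1,-5,0,0,40],[0,0,0,0,40]]]'; python3 -m pendant '[[[0,-4,0,0,40],[0,-4,0,0,40]]]';python3 - <<'E'
from h import *
to(575,-10,42)
E
```

```text
time: 23.2
tcp_pos: [0.5753, -0.0127, 0.0574]
orientation: [0.712, 0.693, 0.097, -0.051]
wrist_force: [-0.0, -0.3, -1.6]
gripper_width: 0.65
time: 23.4
tcp_pos: [0.5739, -0.0138, 0.0518]
orientation: [0.713, 0.693, 0.095, -0.05]
wrist_force: [-0.3, 0.2, -2.1]
gripper_width: 0.654
t 23.4 tcp [573.9 -13.8  51.8] F [-0.3  0.2 -2.1] g 0.654 q [-0.293  1.098  2.453  2.788  1.749 -1.733]
[[ 0.977  0.203  0.066]
 [ 0.061  0.034 -0.998]
 [-0.205  0.979  0.021]]
tool delta [ 3.3 -9.2 -3.9] norm 11.0
```

```bash
python3 -m pendant '[[[1,-5,0,0,40],[1,-5,0,0,40]]]'; python3 -m pendant '[[[0,-4,0,0,40],[0,-4,0,0,40]]]';python3 - <<'E'
from h import *
st()
a=snapshot("scene");find("scene","scoop",'landmark_of');find("scene","bail_crown",'landmark_of')
a=snapshot("top");find("top","scoop",'landmark_of');find("top","bail_crown",'landmark_of')
E
```

```text
time: 23.6
tcp_pos: [0.5741, -0.0144, 0.0434]
orientation: [0.713, 0.693, 0.093, -0.049]
wrist_force: [-3.7, -1.3, 7.5]
gripper_width: 0.653
time: 23.8
tcp_pos: [0.5732, -0.0153, 0.0382]
orientation: [0.714, 0.693, 0.09, -0.046]
wrist_force: [-3.1, -1.7, 8.6]
gripper_width: 0.648
t 23.8 tcp [573.2 -15.3  38.2] F [-3.1 -1.7  8.6] g 0.648 q [-0.298  1.145  2.444  2.782  1.797 -1.75 ]
[[ 0.98   0.19   0.064]
 [ 0.058  0.034 -0.998]
 [-0.192  0.981  0.023]]
land scene scoop 0.86 [597 -20   3] px [270 259]
land scene scoop 0.37 [ 583 -255   19] px [237 195]
land scene bail_crown 0.69 [595 -13 130] px [274 243]
```

```bash
python3 -m pendant '[[[0,0,0,0,85],[0,0,0,0,85],[0,0,0,0,85],[0,0,0,0,85],[-5,0,0,0,85]]]'; python3 -m pendant '[[[-25,10,0,0,85],[-25,20,0,0,85],[-20,25,0,0,85],[0,10,0,0,85]]]';python3 - <<'E'
from h import *
s,r=st()
b=snapshot("wrist");T=calibration("wrist")["pose"]
for q in("scoop","bail_crown","bail_grip"):
  for d in models.landmark_of("wrist",q)[:2]: print(q,round(d["conf"],2),(w("wrist",d["location"],T)*1000).round())
a=snapshot("scene");
for q in("scoop","bail_crown","bail_grip"):find("scene",q,'landmark_of')
cv2.imwrite("pics/s7.png",np.hstack([cv2.resize(a[180:300,200:360],(400,300),interpolation=2),cv2.resize(b[120:,100:452],(400,300))]))
E
```

```text
time: 24.6
tcp_pos: [0.5687, -0.0154, 0.0392]
orientation: [0.714, 0.693, 0.089, -0.046]
wrist_force: [-0.9, 0.5, 0.4]
gripper_width: 0.993
time: 25.0
tcp_pos: [0.5088, -0.0168, 0.1172]
orientation: [0.713, 0.694, 0.091, -0.047]
wrist_force: [0.6, -1.2, -1.0]
gripper_width: 0.993
t 25.0 tcp [508.8 -16.8 117.2] F [ 0.6 -1.2 -1. ] g 0.993 q [-0.378  1.042  2.658  2.688  1.881 -1.831]
[[ 0.979  0.193  0.065]
 [ 0.06   0.033 -0.998]
 [-0.194  0.981  0.021]]
scoop 0.64 [600. -14.  -1.]
bail_crown 0.89 [600. -18. 130.]
land scene scoop 0.8 [598 -17   3] px [271 260]
land scene bail_crown 0.65 [593 -18 131] px [273 241]
land scene bail_grip 0.47 [596 -16 102] px [272 246]
land scene bail_grip 0.2 [540 231 248] px [359 302]
```

View pics/s7.png

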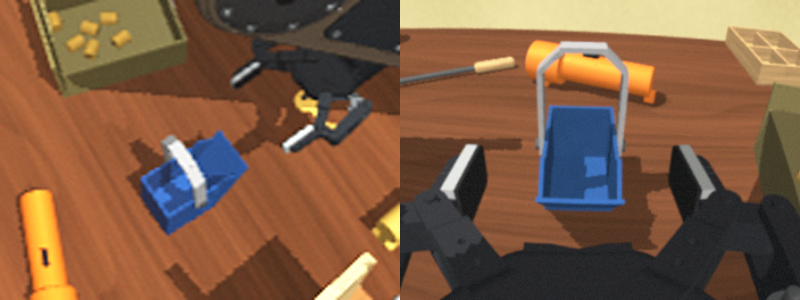

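The scene crop shows all six plugs in the khaki tin (crop 50-125, 15-50). The scoop stands upright and empty, and the wrist view shows its bail arch (535-630, 45-150) centred between the fingers. Next, take the bail.

```bash
python3 -m pendant '[[[26,0,0,-1,85],[30,2,0,0,85],[30,2,0,0,85],[18,2,0,0,85],[0,0,0,0,85]]]';python3 - <<'E'
from h import *
to(612,-16,102)
b=snapshot("wrist");T=calibration("wrist")["pose"]
for q in("bail_crown","bail_grip"):
  for d in models.landmark_of("wrist",q)[:2]: print(q,round(d["conf"],2),(w("wrist",d["location"],T)*1000).round())
E
```

```text
time: 25.9
tcp_pos: [0.6177, -0.0094, 0.0973]
orientation: [0.719, 0.688, 0.093, -0.047]
wrist_force: [-0.7, -0.8, 1.2]
gripper_width: 0.995
t 25.9 tcp [617.7  -9.4  97.3] F [-0.7 -0.8  1.2] g 0.995 q [-0.247  0.932  2.37   2.838  1.525 -1.657]
[[ 0.978  0.195  0.069]
 [ 0.061  0.05  -0.997]
 [-0.197  0.98   0.037]]
tool delta [-6.9  3.1  6.3] norm 10.0
bail_crown 0.66 [597. -15. 129.]
```

```bash
python3 -m pendant '[[[-5,3,6,2,85],[-2,2,1,0,50],[0,0,0,0,50],[0,0,0,0,50],[0,0,0,0,50]]]';python3 -m pendant '[[[0,0,0,0,50],[0,0,0,0,50],[0,0,0,0,50]]]';python3 - <<'E'
from h import *
to(612,-16,102)
E
```

```text
time: 26.55
tcp_pos: [0.6067, -0.0172, 0.102]
orientation: [0.706, 0.7, 0.094, -0.051]
wrist_force: [0.3, 1.3, 2.9]
gripper_width: 0.735
time: 26.85
tcp_pos: [0.6068, -0.0171, 0.102]
orientation: [0.706, 0.7, 0.094, -0.051]
wrist_force: [-1.0, -0.0, 2.4]
gripper_width: 0.731
t 26.85 tcp [606.8 -17.1 102. ] F [-1.  -0.   2.4] g 0.731 q [-0.275  0.922  2.397  2.813  1.532 -1.631]
[[ 0.977  0.204  0.061]
 [ 0.059  0.014 -0.998]
 [-0.205  0.979  0.002]]
tool delta [ 5.2  1.1 -0.8] norm 5.0
```

Run:
```python
from h import *
# hook rod & frame from the first top/scene pictures by silhouette/pixels
a=px2w("top",128.3,170,.244);b=px2w("top",132.3,199,.244);print('rod',a.round(3),b.round(3),np.degrees(np.arctan2(*(a-b)[[1,0]])))
c=px2w("top",107.5,267.5-150,.258) if 0 else None
f1=px2w("top",100+22/3,150+52/3,.258);f2=px2w("top",100+136/3,150+33/3,.258);print('frame yaw',np.degrees(np.arctan2(f2[0]-f1[0],f1[1]-f2[1])),np.linalg.norm(f1-f2))
b1=px2w("top",100+108/3,150+193/3,.018);b2=px2w("top",100+208/3,150+179/3,.018);print('base',np.degrees(np.arctan2(b2[0]-b1[0],b1[1]-b2[1])),np.linalg.norm(b1-b2))
for _ in range(2):
    snapshot("scene");find("scene","hook_seat",'landmark_of',1);find("scene","rack",'landmark_of',1)
    snapshot("top");find("top","hook_seat",'landmark_of',1);find("top","rack",'landmark_of',1)
to(430,215,245)
from plan import *
s=bot.observe();q=np.array(s["q"]);o=s["orientation"];Rt=R.from_quat([*o[1:],o[0]]).as_matrix()
path([[560,0,250],[440,210,250],[545,230,245]],Rt,q)
```

```text
rod [0.603 0.241 0.244] [0.511 0.227 0.244] 9.083480801589019
frame yaw 8.380648799056045 0.11898302878010303
base 6.599472404390485 0.12281231152559036
land scene hook_seat 0.95 [539 231 247] px [359 301]
land scene rack 0.76 [540 227  -5] px [336 325]
land top hook_seat 0.74 [538 234 242] px [130 190]
land scene hook_seat 0.88 [535 230 248] px [360 300]
land scene rack 0.85 [541 230   1] px [336 326]
land top hook_seat 0.76 [541 235 240] px [130 190]
t 27.45 tcp [606.7 -17.1 102. ] F [-0.3  0.6  1.1] g 0.73 q [-0.275  0.922  2.397  2.813  1.532 -1.63 ]
[[ 0.977  0.204  0.061]
 [ 0.059  0.014 -0.998]
 [-0.205  0.979  0.002]]
tool delta [-188.2  107.1 -242.3] norm 325.0
[592. -11. 151.] [-0.27  0.79  2.44  2.81  1.45 -1.6 ] err 0.0 0.0 elb 0.42
[576.  -6. 201.] [-0.27  0.65  2.47  2.81  1.35 -1.57] err 0.0 0.0 elb 0.35
[560.   0. 250.] [-0.26  0.49  2.48  2.8   1.21 -1.52] err 0.0 0.0 elb 0.28
[520.  70. 250.] [-0.04  0.49  2.57  3.04  1.28 -1.56] err 0.0 0.0 elb 0.28
[480. 140. 250.] [ 0.24  0.49  2.6   3.33  1.32 -1.58] err 0.0 0.0 elb 0.28
[440. 210. 250.] [ 0.55  0.49  2.58  3.64  1.3  -1.61] err 0.0 0.0 elb 0.28
[475. 217. 248.] [ 0.51  0.49  2.5   3.61  1.24 -1.64] err 0.0 0.0 elb 0.28
[510. 223. 247.] [ 0.48  0.51  2.43  3.58  1.18 -1.66] err 0.0 0.0 elb 0.29
[545. 230. 245.] [ 0.45  0.52  2.36  3.56  1.12 -1.68] err 0.0 0.0 elb 0.29
```

```bash
python3 -m pendant '[[[-5,25,0,0,50],[-7,34,0,0,50],[-7,36,0,0,50],[-7,36,0,0,50],[-10,15,0,0,50]]]';python3 - <<'E'
from h import *
to(455,20,245)
from plan import *
s=bot.observe();q=np.array(s["q"]);o=s["orientation"];Rt=R.from_quat([*o[1:],o[0]]).as_matrix()
path([[455,20,245],[451,219,245]],Rt,q)
E
```

```text
time: 27.95
tcp_pos: [0.6017, -0.0179, 0.2497]
orientation: [0.704, 0.701, 0.1, -0.058]
wrist_force: [1.1, 0.5, -2.5]
gripper_width: 0.732
t 27.95 tcp [601.7 -17.9 249.7] F [ 1.1  0.5 -2.5] g 0.732 q [-0.279  0.494  2.372  2.767  1.089 -1.466]
[[ 0.973  0.221  0.059]
 [ 0.058  0.011 -0.998]
 [-0.221  0.975 -0.002]]
tool delta [-139.6  -36.6  -46.5] norm 152.0
[554.  -5. 248.] [-0.28  0.48  2.49  2.78  1.19 -1.51] err 0.0 0.0 elb 0.27
[504.   7. 247.] [-0.29  0.49  2.62  2.79  1.32 -1.56] err 0.0 0.0 elb 0.28
[455.  20. 245.] [-0.3   0.54  2.76  2.79  1.49 -1.62] err 0.0 0.0 elb 0.3
[454.  86. 245.] [ 0.03  0.52  2.73  3.11  1.46 -1.57] err 0.0 0.0 elb 0.29
[452. 153. 245.] [ 0.32  0.5   2.65  3.41  1.35 -1.57] err 0.0 0.0 elb 0.28
[451. 219. 245.] [ 0.56  0.49  2.54  3.66  1.25 -1.62] err 0.0 0.0 elb 0.28
```

```bash
python3 -m pendant '[[[-18,-5,-6,0,50],[-30,-8,-10,0,50],[-30,-8,-10,0,50],[-30,-8,-10,0,50],[-22,-6,-8,0,50]]]' >/dev/null; python3 -m pendant '[[[0,0,-16,0,50],[2,0,-30,0,50],[2,0,-34,0,50],[2,0,-34,0,50],[2,0,-34,0,50]]]'>/dev/null;python3 -m pendant '[[[2,0,-30,0,50],[2,0,-15,0,50],[0,0,0,0,50],[0,0,0,0,50]]]';python3 - <<'E'
from h import *
to(451,219,245)
a=snapshot("scene")
for q in("bail_crown","scoop","hook_seat"):find("scene",q,'landmark_of',2)
cv2.imwrite("pics/s8.png",cv2.resize(a[220:384,260:456],(720,602),interpolation=2)[:600])
a=snapshot("top")
for q in("bail_crown","scoop","hook_seat"):find("top",q,'landmark_of',2)
b=snapshot("wrist");T=calibration("wrist")["pose"];cv2.imwrite("pics/w8.png",b)
for q in("bail_crown","hook_seat"):
  for d in models.landmark_of("wrist",q)[:2]: print(q,round(d["conf"],2),(w("wrist",d["location"],T)*1000).round())
E
```

```text
time: 29.35
tcp_pos: [0.4573, 0.2176, 0.2388]
orientation: [0.703, 0.7, 0.104, -0.067]
wrist_force: [0.1, -0.7, -1.9]
gripper_width: 0.73
t 29.35 tcp [457.3 217.6 238.8] F [ 0.1 -0.7 -1.9] g 0.73 q [ 0.545  0.495  2.526  3.651  1.224 -1.629]
[[ 0.97   0.239  0.053]
 [ 0.052  0.011 -0.999]
 [-0.239  0.971 -0.002]]
tool delta [-7.5  4.5 -1.7] norm 9.0
land scene bail_crown 0.76 [445 214 269] px [391 270]
land scene scoop 0.89 [448 218 141] px [375 289]
land scene scoop 0.51 [ 560 -281   12] px [239 187]
land scene hook_seat 0.76 [537 231 246] px [360 301]
land top bail_crown 0.65 [452 218 266] px [132 217]
land top scoop 0.59 [447 216 136] px [145 222]
land top hook_seat 0.63 [543 233 240] px [131 189]
land top hook_seat 0.46 [771 -18  -1] px [217 139]
bail_crown 0.57 [456. 216. 267.]
hook_seat 0.71 [540. 233. 244.]
```

View pics/s8.png

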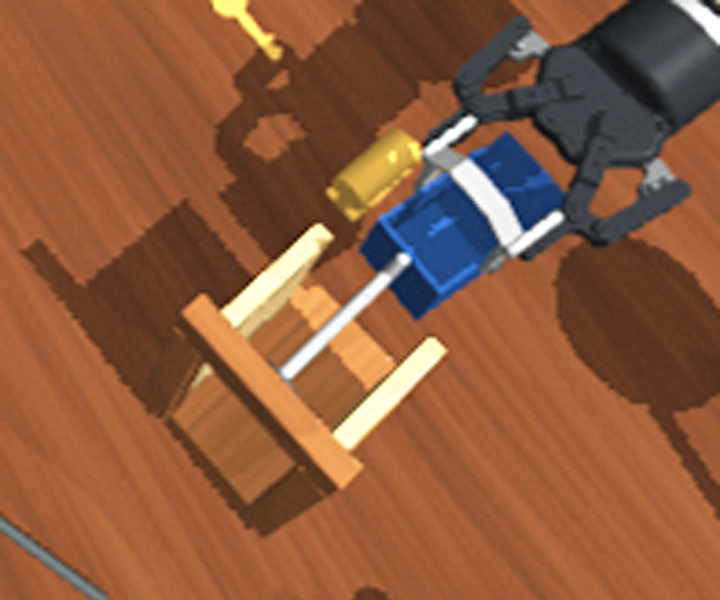

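```bash
python3 -m pendant '[[[0,5,-4,0,50],[10,4,-1,0,50],[15,5,-1,0,50],[15,5,-1,0,50]]]';python3 - <<'E'
from h import *
to(541,233,242)
a=snapshot("scene");find("scene","bail_crown",'landmark_of',1)
b=snapshot("wrist");T=calibration("wrist")["pose"]
for q in("bail_crown","hook_seat"):
  for d in models.landmark_of("wrist",q)[:1]: print(q,round(d["conf"],2),(w("wrist",d["location"],T)*1000).round())
E
```

```text
time: 30.3
tcp_pos: [0.5022, 0.2277, 0.249]
orientation: [0.703, 0.7, 0.104, -0.066]
wrist_force: [0.2, 0.7, -2.1]
gripper_width: 0.735
t 30.3 tcp [502.2 227.7 249. ] F [ 0.2  0.7 -2.1] g 0.735 q [ 0.5    0.473  2.421  3.629  1.108 -1.688]
[[ 0.97   0.239  0.053]
 [ 0.052  0.011 -0.999]
 [-0.239  0.971 -0.002]]
tool delta [39.6  2.5 -3.2] norm 40.0
land scene bail_crown 0.86 [494 227 280] px [379 284]
bail_crown 0.67 [498. 225. 277.]
hook_seat 0.85 [540. 231. 241.]
```

```bash
python3 -m pendant '[[[14,3,-1,0,50],[14,3,-1,0,50],[12,3,-1,0,50],[0,0,0,0,50]]]';python3 - <<'E'
from h import *
to(541,232,214)
a=snapshot("scene");find("scene","bail_crown",'landmark_of',1);find("scene","scoop",'landmark_of',1)
cv2.imwrite("pics/s9a.png",cv2.resize(a[220:384,260:456],(480,400),interpolation=2))
b=snapshot("wrist");T=calibration("wrist")["pose"]
cv2.imwrite("pics/s9.png",np.hstack([cv2.resize(a[230:350,290:410],(400,400),interpolation=2),cv2.resize(b[120:,100:400],(400,352))[:400]] if 0 else [cv2.resize(a[230:350,290:410],(400,400),interpolation=2),cv2.resize(b[84:,106:406],(400,400))]))
for q in("bail_crown","hook_seat"):
  for d in models.landmark_of("wrist",q)[:1]: print(q,round(d["conf"],2),(w("wrist",d["location"],T)*1000).round())
E
```

```text
time: 30.95
tcp_pos: [0.5444, 0.233, 0.2472]
orientation: [0.704, 0.7, 0.105, -0.067]
wrist_force: [0.2, 0.4, -1.9]
gripper_width: 0.728
t 30.95 tcp [544.4 233.  247.2] F [ 0.2  0.4 -1.9] g 0.728 q [ 0.457  0.495  2.335  3.598  1.044 -1.709]
[[ 0.969  0.24   0.054]
 [ 0.052  0.012 -0.999]
 [-0.241  0.971 -0.001]]
tool delta [  4.6 -33.    0.8] norm 33.0
land scene bail_crown 0.52 [537 232 278] px [364 297]
land scene scoop 0.74 [536 235 150] px [351 313]
hook_seat 0.64 [538. 235. 242.]
```

View pics/s9.png

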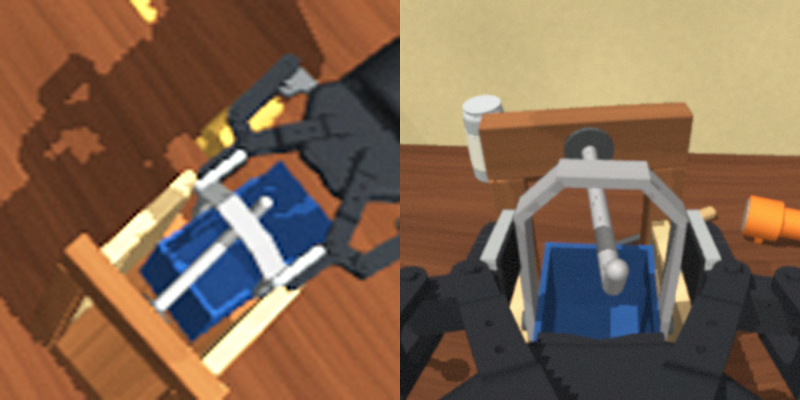

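The rod passes through the arch (wrist crop 595-615, 150-280), and the scoop sits between the cheeks. Lowering onto the hook.

```bash
python3 -m pendant '[[[1,-10,0,0,50],[1,-9,0,0,50],[1,-5,0,0,50]]]';python3 -m pendant '[[[1,-4,0,0,50],[1,-4,0,0,50]]]';python3 -c "
from h import *
st()"
```

```text
time: 31.55
tcp_pos: [0.5387, 0.2329, 0.223]
orientation: [0.704, 0.7, 0.105, -0.066]
wrist_force: [-0.7, 0.6, -2.5]
gripper_width: 0.731
time: 31.75
tcp_pos: [0.5392, 0.2332, 0.2155]
orientation: [0.704, 0.7, 0.104, -0.065]
wrist_force: [-3.9, -3.4, 23.0]
gripper_width: 0.731
t 31.75 tcp [539.2 233.2 215.5] F [-3.9 -3.4 23. ] g 0.731 q [ 0.463  0.581  2.367  3.576  1.155 -1.653]
[[ 0.97   0.236  0.055]
 [ 0.054  0.012 -0.998]
 [-0.236  0.972 -0.001]]
```

```bash
python3 -m pendant '[[[0,2,0,0,50],[0,1,0,0,50]]]';python3 -m pendant '[[[0,0,0,0,85],[0,0,0,0,85],[0,0,0,0,85],[0,0,0,0,85],[0,0,0,0,85]]]';python3 - <<'E'
from h import *
st()
a=snapshot("scene");find("scene","bail_crown",'landmark_of',1);find("scene","scoop",'landmark_of',1)
b=snapshot("wrist")
cv2.imwrite("pics/s10.png",np.hstack([cv2.resize(a[230:350,290:410],(400,400),interpolation=2),cv2.resize(b[84:,106:406],(400,400))]))
E
```

```text
time: 31.95
tcp_pos: [0.5402, 0.2333, 0.2182]
orientation: [0.704, 0.7, 0.103, -0.064]
wrist_force: [0.1, 0.3, -2.4]
gripper_width: 0.733
time: 32.45
tcp_pos: [0.5404, 0.2334, 0.2191]
orientation: [0.704, 0.7, 0.103, -0.064]
wrist_force: [0.7, -0.5, -0.9]
gripper_width: 0.998
t 32.45 tcp [540.4 233.4 219.1] F [ 0.7 -0.5 -0.9] g 0.998 q [ 0.463  0.573  2.363  3.577  1.147 -1.658]
[[ 0.971  0.233  0.055]
 [ 0.054  0.011 -0.998]
 [-0.234  0.972 -0.002]]
land scene bail_crown 0.72 [531 231 245] px [362 300]
land scene scoop 0.73 [537 225 119] px [345 313]
```

View pics/s10.png

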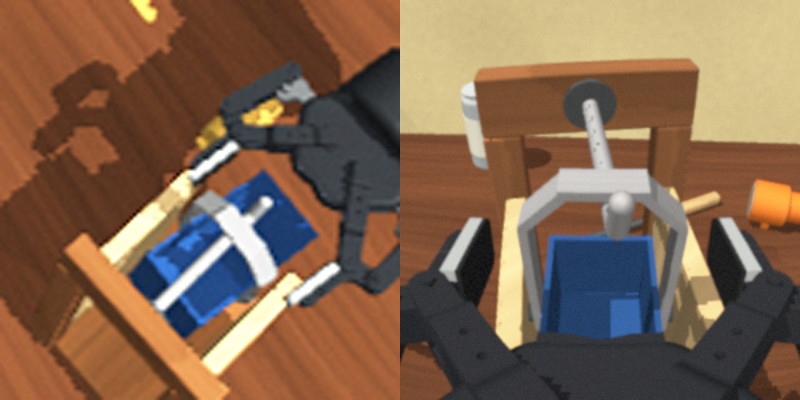

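The bail hangs on the rod (wrist crop 600,180) and the fingers are clear on both sides. Backing out slowly.

```bash
python3 -m pendant '[[[-12,0,0,0,85],[-20,0,0,0,85],[-25,0,0,0,85],[-30,0,0,0,85],[-30,0,0,0,85]]]';python3 -m pendant '[[[0,0,0,0,85],[0,0,0,0,85],[0,0,0,0,85],[0,0,0,0,85],[0,0,0,0,85]]]'; python3 -m pendant '[[[0,0,0,0,85],[0,0,0,0,85],[0,0,0,0,85],[0,0,0,0,85],[0,0,0,0,85]]]'
python3 - <<'E'
from h import *
for i in range(3):
    a=snapshot("scene");find("scene","bail_crown",'landmark_of',1);find("scene","scoop",'landmark_of',1)
    b=snapshot("wrist")
    if i==0:b0,a0=b,a
    python=[snapshot("top") for _ in range(6)]
print(cv2.absdiff(b,b0).max(),cv2.absdiff(a,a0).max(),cv2.absdiff(b,b0).mean())
for q in("torch","file","lock","plug_chrome","key"): find("scene",q,n=1)
t=snapshot("top")
cv2.imwrite("pics/s11.png",np.hstack([cv2.resize(a[150:384,200:434],(400,400),interpolation=2),cv2.resize(b[84:,106:406],(400,400))]))
st()
E
```

```text
time: 33.15
tcp_pos: [0.4228, 0.2251, 0.2472]
orientation: [0.704, 0.7, 0.101, -0.065]
wrist_force: [0.6, 0.9, -0.3]
gripper_width: 0.998
time: 33.65
tcp_pos: [0.42, 0.2249, 0.2481]
orientation: [0.704, 0.7, 0.102, -0.064]
wrist_force: [0.2, -0.1, 0.2]
gripper_width: 0.996
time: 34.15
tcp_pos: [0.421, 0.2245, 0.2477]
orientation: [0.704, 0.7, 0.102, -0.065]
wrist_force: [-1.1, 0.4, -0.3]
gripper_width: 0.993
land scene bail_crown 0.8 [530 229 244] px [361 299]
land scene scoop 0.89 [543 225 117] px [343 315]
land scene bail_crown 0.65 [528 230 243] px [362 299]
land scene scoop 0.73 [547 229 117] px [343 317]
land scene bail_crown 0.72 [530 232 247] px [363 300]
land scene scoop 0.72 [548 226 114] px [342 316]
56 108 2.4375813802083335
find scene torch 0.59 [772   2  45] px [219 290]
find scene file 0.91 [781 168  13] px [247 352]
find scene lock 0.76 [398 142  43] px [362 268]
find scene key 0.47 [389 -36   6] px [325 223]
t 35.95 tcp [420.9 224.5 247.7] F [-0.2 -0.5 -0.4] g 0.997 q [ 0.641  0.467  2.568  3.748  1.247 -1.633]
[[ 0.971  0.233  0.052]
 [ 0.051  0.012 -0.999]
 [-0.234  0.972 -0.   ]]
```

```bash
for i in 1 2 3; do python3 -m pendant '[[[0,0,0,0,85],[0,0,0,0,85],[0,0,0,0,85],[0,0,0,0,85],[0,0,0,0,85]]]' >/dev/null; done
python3 - <<'E'
from h import *
def c(b):
    b=b.astype(int);m=(b[...,0]>b[...,2]+40)&(b[...,0]>70);y,x=np.nonzero(m);return m.sum(),x.mean().round(2),y.mean().round(2)
for i in range(6):
    print('blue wrist',c(snapshot("wrist")[:, 106:406]),end=' ');snapshot("top");snapshot("top")
a0=cv2.imread("pics/scene.png");a=snapshot("scene");print()
for n,(x,y,wd,h) in dict(lock=(345,252,34,30),chrome=(298,178,18,24),key=(314,212,28,28),torch=(202,250,36,70),tin_scoop_region=(208,160,70,60)).items():
    p=a0[y:y+h,x:x+wd];r=cv2.matchTemplate(a[y-8:y+h+8,x-8:x+wd+8],p,cv2.TM_CCOEFF_NORMED);_,v,_,l=cv2.minMaxLoc(r);print(n,round(v,2),'shift',l[0]-8,l[1]-8)
t=snapshot("top")
m=models.silhouettes("scene","khaki_tin");
k=a[165:215,212:275].astype(int);y=(k[...,2]>170)&(k[...,1]>120)&(k[...,0]<100);n,_,s,cc=cv2.connectedComponentsWithStats(y.astype(np.uint8));print('brass blobs in tin',[(q[4],tuple(z.round())) for q,z in zip(s[1:],cc[1:]) if q[4]>4])
find("scene","plug0",n=8);find("scene","plug_chrome",n=2);st()
E
```

```text
blue wrist (np.int64(4904), np.float64(150.83), np.float64(245.0)) blue wrist (np.int64(4909), np.float64(150.81), np.float64(244.99)) blue wrist (np.int64(4900), np.float64(150.86), np.float64(244.99)) blue wrist (np.int64(4904), np.float64(150.82), np.float64(245.0)) blue wrist (np.int64(4907), np.float64(150.81), np.float64(245.02)) blue wrist (np.int64(4905), np.float64(150.82), np.float64(244.98)) 
lock 0.88 shift 0 0
chrome 1.0 shift 0 0
key 0.84 shift 0 0
torch 1.0 shift 0 0
tin_scoop_region 0.97 shift 0 0
brass blobs in tin [(np.int32(5), (np.float64(3.0), np.float64(12.0))), (np.int32(12), (np.float64(3.0), np.float64(24.0))), (np.int32(15), (np.float64(10.0), np.float64(26.0))), (np.int32(29), (np.float64(26.0), np.float64(26.0))), (np.int32(11), (np.float64(36.0), np.float64(32.0))), (np.int32(21), (np.float64(19.0), np.float64(33.0))), (np.int32(8), (np.float64(7.0), np.float64(36.0))), (np.int32(12), (np.float64(24.0), np.float64(37.0)))]
find scene plug0 0.44 [ 554 -238   19] px [247 195]
t 38.6 tcp [420.9 224.5 247.7] F [ 0.4 -0.  -0.3] g 0.995 q [ 0.641  0.467  2.568  3.748  1.247 -1.633]
[[ 0.971  0.233  0.052]
 [ 0.051  0.012 -0.999]
 [-0.233  0.972 -0.   ]]
```

```bash
python3 -c "
from rig import bot
print(bot.job_done())"
```

```text
the job is handed in; nothing more can be done
None
```

The job is handed in at about 38.6 s of the 72 s allowed. The six plugs are in the khaki tin and the empty scoop hangs by its bail on the rack's hook. `bot.job_done()` gave no verdict.

**What I did:** The rows can only roll the tool about its own axis, so I pushed the arm against its outer reach limit until the tool lay about 77° from vertical. I then:
- gripped the scoop by its cheeks and rolled it about 175° over the khaki tin;
- stood it upright on the bench and let go;
- took it again by the bail and lowered the bail onto the hook.

**What the last checks showed:**
- **Plugs:** all six were seen in the tin in the picture taken after the pour. The weight in the gripper also dropped from 3.6 N to about 2 N, which matches the empty scoop.
- **Hanging:** the bail's crown was at about (530, 231, 245) mm, with the seat at 244 mm height. The scoop's position in six wrist pictures changed by less than 0.1 px. The gripper was well clear, with no force on it.
- **Bystanders:** the lock, chrome plug, key and torch showed no shift by image matching. The file was found within 4 mm of where it started, but only by the network.

**What was weaker or disagreed:**
- The picture limit stopped me viewing the final image, so the last checks are by numbers only. The final network search found only one plug in the tin, and the colour check there gave small blobs that don't make a count.
- Joint 3 read 0.047–0.049 rad during the tilting, just under its listed limit of 0.05. I don't know whether that counts as passing its range.
- The gripper's body touched the scoop's lip once, at about 8 N, and the wrist force reached about 23 N when the bail was seated. Both are well under the limits.

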